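# Gauge battery cells into a canister and lock its bayonet cap

## Robot

A 7-joint arm with a two-finger parallel gripper is mounted at the origin on the work surface. World frame = base frame: x ahead of the robot, y to its left, z up, the work surface at z = 0. Lengths are in mm, angles in rad, forces in N, time in s.
With the tool pointing down it reaches from about 425 to 925 mm from the base axis. Payload 6.8 kg.
Tool frame: the origin (TCP) lies between the finger pads; the fingertips stand 22 mm ahead of it and the grasp point (between the pads) lies 3 mm ahead of it; z points along the fingers, y is the line along which they close (so a half turn about z gives the same grasp; the last joint's range is limited). The gripper opens to 85 mm and grips with 20 to 120 N. Pads are 22 mm wide; open, the fingers measure 114 mm over their backs; the gripper's body (76 mm by 85 mm) begins 54 mm behind the grasp point. The pads swing forward as they close: fully open they stand 13 mm farther back than shut.
Start: joints at [-0.108, 0.477, 0.022, 1.555, -0.011, 1.109, -0.083], TCP at [675.016, 0.007, 232.808] pointing down, gripper open.
Joint ranges: [-2.96, 2.96], [-0.34, 2.1], [-1.41, 1.46], [0.24, 2.44], [-1.37, 4.51], [0.17, 1.92], [-2.96, 2.96]. Speed limits (rad/s): [2.39, 2.39, 3.14, 3.14, 3.14, 3.14, 3.14].

## Interface

Orientations are given as a unit quaternion [x, y, z, w].
In Python, from workcell import bot gives the robot as it stands.
- The arm moves only by the tool arm_command, never from a script. Its arguments are lists of equal length, an entry for each row: "dp": the shift along the world's x, y, z in cm, a list of three; "yaw": the turn about the world's z in degrees. A call has exactly 10 rows; each row is the pose to reach, as a shift and turn from the pose commanded when the call began; what a row does not reach only later rows make up. A row lasts 1/12 s, in which the tool goes at most 41.7 mm and 7.16 degrees, less where a joint would pass 70% of its speed; a pose out of reach is approached as far as the arm can. A call with a gripper value outside its range is refused whole. "fingers" is the opening, from 0 (shut) to 1 (fully open), set as the call begins (left out, the last holds). The fingers move at their own pace and stop on an object; "newtons" is the grip in N (left out, the last holds). Time passes only in rows, so rows that repeat a pose let the fingers close, or fill a call up. It gives the time, the measured TCP pose, the force, the opening and the grip force at its end, in the units of the state.
- bot.state(): the state, without advancing time (a new reading comes with each control period).
- bot.get_image(name): name is "scene" or "side" or "wrist"; returns a dict with "frame" (420x560x3 uint8, blue, green, red), "K" (3x3 intrinsics, pixels), "k1" (the pictures are not rectified: a ray, as slopes to the right and down, at radius r is drawn at 1 + k1 r^2 times it, then the intrinsics apply), "extrinsics" (4x4, takes a point from world to camera coordinates). Camera axes: x right, y down, z forward; pixel columns grow to the right and rows downward; lengths in mm; the calibration is good to about 2 mm. A picture is of the moment at which its call begins. There is no depth.
- bot.sign_off(): hands the job in; it is judged then, once.
Trained networks look in a picture, given as the dict that the camera call returned (one of the last four; its "shot" number tells which), for a name from the list of things; names that differ only in an ending like _2 or _b are one class to them, and where a whole thing is asked for, a point or a joint stands for the part that bears it (a point fixed in the world has none). Each returns a list of dicts, best first, with "confidence" (0 to 1); they miss things now and then, are a little off and sometimes report something else, mostly with a low value. They report only what shows in the picture. A call takes as long as a camera call.
- bot.boxes_of(picture, query): "uv" ([column, row] in pixels, amid what is visible of it).
The state is a dict: "clock": time; "q": joint angles; "qvel": joint speeds; "joint_torque": joint torques, N m; "tool_pos": TCP position; "tcp_rot": TCP orientation; "wrist_force": force on the tool from outside, world axes, zero at the start; "moment": the same for the moment, N m; "grip_width": opening from 0.0 (shut) to 1.0 (fully open); "gripper_force": force on a finger pad.
Only numpy, scipy, OpenCV 4.12 (cv2) and the standard library are available. Lean on these libraries where they do the work, as an engineer would, in place of code of your own. Each camera call takes 0.05 s, during which the arm holds its last target. There are 200 camera calls.

## Task

Put every battery cell that slips freely through the gauge bore in the canister's neck inside the canister, and put the swollen cells, which are too thick for it, in the steel tray. When all the sound cells are inside, close the canister: set the cap in its neck, push it down against the spring, turn it a quarter turn clockwise seen from above and let it rise so that it is locked. Leave the other things on the bench where they are.

Things in the scene. Friction and masses are not known exactly. Their poses are not given: they have to be found in the camera images.
- canister: Transport canister for battery cells, fixed on the bench: clear box on an aluminium frame, white sloping chute inside, a steel neck on top of its end nearer the robot. Origin on the bench under the neck's vertical axis, z up; the box spans x -45 to +215 mm, 122 mm wide in y, top at z 144 mm. Its place and yaw vary; it and the tray may change sides.
- neck (a point): On the neck's axis at the top of the bayonet rim (z 182 mm above the bench); axes as the canister's. The rim is a steel ring, z 172 to 182 mm, bore 43 mm, with two entries 19 mm wide for the cap's lugs, on its +x and -x sides, open from above.
- seat (a point): The seat on the canister's +y side; there is another on its -y side. The seats are hollows 6 mm deep in the underside of the bayonet rim, a quarter turn from the entries, where the cap's lugs come to rest. This point is 25 mm from the neck's axis at z 172 mm, the rim's underside.
- gauge (a point): On the neck's axis at the top of the gauge bore, z 150 mm: bore 35 mm across, z 138 to 150 mm, opening into the box below, with a lead-in cone above it (35 mm wide at z 150 mm, 47 mm at 157 mm). A sound cell let go with its foot in the bore drops through and slides down the chute; a swollen one stays on the cone, its foot at about z 152 mm.
- sleeve_rest (a point): On the neck's axis at z 196 mm, the resting height of the top of the spring sleeve: an aluminium ring round the neck, 70 mm bore, 85 mm across, standing above the rim and pushed down by the cap's flange, by up to 16 mm. Keep the fingertips above it while a cell is in the neck.
- cap: Bayonet cap, about 180 g, standing on its stem: aluminium stem 38 mm across, 24 mm tall, two lugs at its foot along its +x and -x (12 mm wide, 8 mm tall, reaching 28 mm from the axis), black flange 88 mm across at z 24 to 32 mm, and a black grip bar along x, 70 x 18 mm, z 32 to 66 mm. Origin at the stem's foot on the axis, z up.
- cap_grip (a point): Middle of the cap's grip bar, 56 mm above the cap's origin. With the cap's x along the canister's x (either way round) the lugs enter; heights of the cap's origin in the canister's frame: resting on the sleeve 172 mm; below 164 mm it can turn, clockwise only, a quarter turn to a stop; lowest 158 mm; locked 170 mm, x along the canister's y. Push needed: 3 to 9 N.
- tray: Reject tray: open steel tray, fixed on the bench, 200 (x) x 140 (y) x 45 mm tall, wall and floor 4 mm. Origin under its centre.
- cell_a: Battery cell, grey upright cylinder with a small steel button on top, 80 mm long, about 150 g; either sound (32 mm across) or swollen (38 mm across): the gauge tells. Origin at its middle, z along its length; it starts standing on the bench (40 mm above it). It may be absent.
- cell_b: Battery cell, grey upright cylinder with a small steel button on top, 80 mm long, about 150 g; either sound (32 mm across) or swollen (38 mm across): the gauge tells. Origin at its middle, z along its length; it starts standing on the bench (40 mm above it). It may be absent.
- cell_c: Battery cell, grey upright cylinder with a small steel button on top, 80 mm long, about 150 g; either sound (32 mm across) or swollen (38 mm across): the gauge tells. Origin at its middle, z along its length; it starts standing on the bench (40 mm above it). It may be absent.
- cell_d: Battery cell, grey upright cylinder with a small steel button on top, 80 mm long, about 150 g; either sound (32 mm across) or swollen (38 mm across): the gauge tells. Origin at its middle, z along its length; it starts standing on the bench (40 mm above it). It may be absent.
- cell_e: Battery cell, grey upright cylinder with a small steel button on top, 80 mm long, about 150 g; either sound (32 mm across) or swollen (38 mm across): the gauge tells. Origin at its middle, z along its length; it starts standing on the bench (40 mm above it). It may be absent.
- cell_f: Battery cell, grey upright cylinder with a small steel button on top, 80 mm long, about 150 g; either sound (32 mm across) or swollen (38 mm across): the gauge tells. Origin at its middle, z along its length; it starts standing on the bench (40 mm above it). It may be absent.
- screwdriver: Screwdriver lying on the bench; a bystander, to be left alone. Origin on the bench beneath it, x along its length.
- spanner: Spanner lying on the bench; a bystander, to be left alone. Origin on the bench beneath it, x along its length.
- spool: Solder spool, 60 mm across and 40 mm tall, standing on its flange; a bystander, to be left alone. Origin under its centre.
- cup: White plastic cup, 72 mm across and 95 mm tall; a bystander, to be left alone. Origin under its centre.
- bottle: Clear bottle, 76 mm across and 220 mm tall; a bystander, to be left alone. Origin under its centre.
- spray: Spray can, 60 mm across and 190 mm tall; a bystander, to be left alone. Origin under its centre.
- heatsink: Finned aluminium heatsink, 50 x 50 x 28 mm; a bystander, to be left alone. Origin under its centre.

How it is judged:
By the outcome, as a careful person would: the job done as asked, in the order asked, and still so for the second after the job is handed in, with the robot touching nothing.
Of cell_a, cell_c, cell_e only 2 to 3 are there at a start; the rules pass over those that are not, and their reading is None.
Of cell_b, cell_d, cell_f only 2 to 3 are there at a start; the rules pass over those that are not, and their reading is None.
At some moment in a run one of cap may be knocked a few centimetres aside while the robot is not near it.
It also fails if it takes over 210 s, if anything falls off the work surface, if the arm or the gripper's body presses on something with over 40 N, if the wrist force passes 120 N, or if a joint passes its speed limit or range.

## Working session

There is one attempt and no reset: what is moved stays moved. The work goes in short steps, Python scripts to look and compute and a tool call to move; the robot and the scene stay as the last step left them, time stands still between calls to the robot, and variables do not carry over. Pictures are saved under pics/ and viewed, at most 14 in all, crops included, and the job is handed in when it is done.

Besides the shell and the picture viewer there is one more tool, called after ">>>" by a JSON object that holds its "name" and its "arguments". arm_command: Moves the arm, as the interface text tells. Its arguments: {"type":"object","properties":{"dp":{"type":"array"},"yaw":{"type":"array"},"fingers":{"type":"number"},"newtons":{"type":"number"}},"required":["dp","yaw"]}

```bash
ls; mkdir -p pics
cat > h.py <<'E'
import numpy as np, cv2
from workcell import bot
def ray(p,uv):
    K=np.array(p["K"]);d=np.array([(uv[0]-K[0,2])/K[0,0],(uv[1]-K[1,2])/K[1,1]])
    s=d.copy()
    for _ in range(20): s=d/(1+p["k1"]*(s@s))
    E=np.array(p["extrinsics"]);R=E[:3,:3]
    return -R.T@E[:3,3], R.T@np.array([s[0],s[1],1])
def at_z(p,uv,z):
    o,d=ray(p,uv); return o+d*(z-o[2])/d[2]
def proj(p,X):
    E=np.array(p["extrinsics"]);K=np.array(p["K"]);c=E[:3,:3]@np.array(X,float)+E[:3,3];s=c[:2]/c[2];s=s*(1+p["k1"]*(s@s))
    return np.array([K[0,0]*s[0]+K[0,2],K[1,1]*s[1]+K[1,2]])
def tri(obs):
    A=np.zeros((3,3));b=np.zeros(3)
    for p,uv in obs:
        o,d=ray(p,uv);d=d/np.linalg.norm(d);M=np.eye(3)-np.outer(d,d);A+=M;b+=M@o
    return np.linalg.solve(A,b)
E
cat > a.py <<'E'
from h import *
np.set_printoptions(precision=1,suppress=True)
P={}
for n in("scene","side","wrist"):
    p=P[n]=bot.get_image(n);cv2.imwrite(f"pics/{n}0.png",p["frame"]);o,d=ray(p,(280,210));print(n,p["k1"],o,d/np.linalg.norm(d))
q={"cell_a":40,"cap":30,"cap_grip":56,"neck":182,"gauge":150,"seat":172,"tray":0,"canister":70,"cup":48,"bottle":110,"spray":95,"spool":20,"heatsink":14}
for k,z in q.items():
    for n in("scene","side"):
        for r in bot.boxes_of(P[n],k):
            if r["confidence"]>.3: print(k,n,np.array(r["uv"]),round(r["confidence"],2),at_z(P[n],r["uv"],z)[:2])
print(bot.state())
E
python3 a.py
```

```text
pics
scene -0.06036176576939093 [1275.9 -846.6  942.6] [-0.5  0.6 -0.6]
side -0.08066010384076076 [-149.1 -856.4  758.6] [ 0.6  0.6 -0.5]
wrist -0.02753571396455153 [675.   67.6 372.8] [-0.  -0.3 -1. ]
cell_a scene [255.5 234.1] 0.74 [572.4 -76.3]
cell_a scene [311.3 217.2] 0.73 [679.3 119. ]
cell_a scene [273.8 254.8] 0.68 [ 688.5 -121. ]
cell_a scene [275.3 216.1] 0.63 [566.9  46. ]
cell_a scene [292.8 238. ] 0.57 [691.  -15.8]
cell_a side [249.1 243.4] 0.87 [548.7  27.1]
cell_a side [284.9 254. ] 0.78 [588.7 -82.6]
cell_a side [264.2 217.3] 0.74 [683.1 115.2]
cell_a side [317.3 246.5] 0.64 [ 684.7 -116.9]
cell_a side [293.7 230.7] 0.57 [695.5  -7.9]
cap scene [245.2 215.1] 0.59 [462.6  -6.3]
cap scene [311.2 217.6] 0.58 [673.7 127.5]
cap scene [347.3 154.9] 0.5 [552.  623.1]
cap side [228.4 264.9] 0.86 [446.7  -7.6]
cap_grip scene [243.8 212.4] 0.6 [470.8 -21. ]
cap_grip scene [324.  235.9] 0.39 [781.8  41.2]
cap_grip side [227.8 266.3] 0.8 [420.4 -41.9]
neck scene [215.8 278.1] 0.74 [ 711.3 -394.8]
neck side [285.6 255.2] 0.54 [ 440.8 -240.1]
gauge scene [214.5 280. ] 0.88 [ 689.
[... 669 characters left out ...]
 0.62 [428.3 485.1]
bottle side [128.3 187.8] 0.6 [396.7 470.4]
spray scene [347.7 154.2] 0.96 [602.  524.9]
spray side [177.7 172.9] 0.7 [600.3 496.1]
spool scene [270.7 197.4] 0.69 [461.5 152.1]
spool side [200.5 243.5] 0.54 [458.9 148.2]
heatsink scene [283.7 212.2] 0.57 [558.1 110.2]
{'clock': 1.45, 'q': array([-0.1,  0.5,  0. ,  1.6, -0. ,  1.1, -0.1]), 'qvel': array([ 0.,  0.,  0., -0.,  0.,  0., -0.]), 'joint_torque': array([  0. , -59.6,   1.6, -28.2,   0. ,   0. ,   0. ]), 'tool_pos': array([675. ,  -0. , 232.8]), 'tcp_rot': array([0.7, 0.7, 0. , 0. ]), 'wrist_force': array([ 0.8, -0.6,  0.4]), 'moment': array([-0.,  0.,  0.]), 'gripper_force': 0.0, 'grip_width': 1.0001462643162968}
```

```bash
python3 -c "
import cv2
a=cv2.imread('pics/scene0.png')[110:350,140:440];cv2.imwrite('pics/s1.png',cv2.resize(a,(750,600),interpolation=cv2.INTER_CUBIC))
a=cv2.imread('pics/side0.png')[150:350,160:420];cv2.imwrite('pics/s2.png',cv2.resize(a,(780,600),interpolation=cv2.INTER_CUBIC))"
```

```text
(no output)
```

View pics/s1.png

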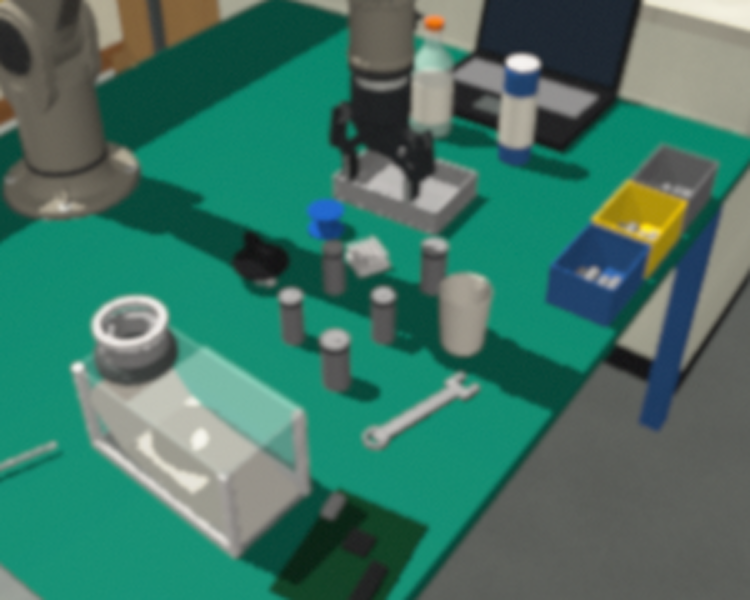

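View pics/s2.png

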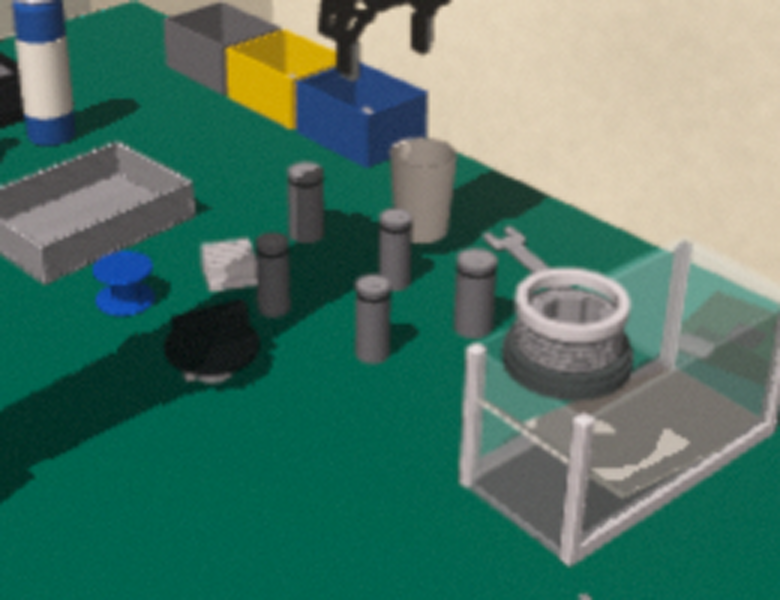

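View pics/wrist0.png

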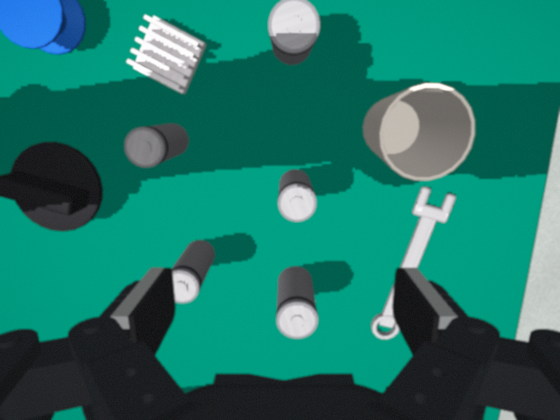

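```bash
cat > b.py <<'E'
from h import *
np.set_printoptions(precision=1,suppress=True)
P={n:bot.get_image(n) for n in("wrist","scene","side")}
w=P["wrist"];print(w["K"][0][0])
for c in[(147,147),(297,203),(186,286),(297,320),(294,25)]:
    X=at_z(w,c,80)
    print(c,X,proj(w,X+[16,0,0])-proj(w,X-[16,0,0]))
for k in("neck","gauge","seat","canister"):
    r={n:[np.array(x["uv"]) for x in bot.boxes_of(P[n],k)][:1] for n in("scene","side")}
    X=tri([(P["scene"],r["scene"][0]),(P["side"],(367,280) if k!="canister" else r["side"][0])]);print(k,X,r)
# canister bottom corners from pics
print([at_z(P["side"],uv,0)[:2] for uv in[(160+470/3,150+485/3),(160+568/3,150+560/3),(160+775/3,150+432/3)]])
print([at_z(P["scene"],uv,0)[:2] for uv in[(140+95/2.5,110+440/2.5),(140+237/2.5,110+555/2.5),(140+307/2.5,110+490/2.5)]])
# tray rim corners at z 45
print([at_z(P["side"],uv,45)[:2] for uv in[(160+47/3,150+247/3),(160+192/3,150+183/3),(160+118/3,150+145/3)]])
print([at_z(P["scene"],uv,45)[:2] for uv in[(140+333/2.5,110+183/2.5),(140+432/2.5,110+212/2.5),(140+478/2.5,110+180/2.5)]])
for k,z in(("cap",30),("cap_grip",66),("cell_a",80)):
  for r in bot.boxes_of(w,k)[:6]: print(k,np.array(r["uv"]),r["confidence"],at_z(w,r["uv"],z))
for uv in [(5,183),(88,210)]: print(at_z(w,uv,66))
E
python3 b.py
```

```text
368.202472935115
(147, 147) [566.7  38.4  80. ] [40.  -0.2]
(297, 203) [686.1  -7.6  80. ] [38.9 -0. ]
(186, 286) [589. -83.  80.] [36.2  0.1]
(297, 320) [ 687.1 -116.9   80. ] [35.4 -0. ]
(294, 25) [682.8 126.7  80. ] [43.8 -0. ]
neck [ 655.4 -220.6  169.6] {'scene': [array([270.3, 193.9])], 'side': [array([368.6, 279.3])]}
gauge [ 706.4 -177.1  161.9] {'scene': [array([299.4, 186.2])], 'side': [array([364.8, 280.4])]}
seat [ 629.2 -332.8   73. ] {'scene': [array([215.5, 277.3])], 'side': [array([364., 282.])]}
canister [ 629.2 -329.6   62.3] {'scene': [array([215.7, 281. ])], 'side': [array([363.9, 280.9])]}
[array([ 513.6, -278.9]), array([ 506.4, -390.1]), array([ 761.6, -411.9])]
[array([ 502. , -384.1]), array([ 764.9, -403.4]), array([ 770.8, -283.8])]
[array([417.1, 216.5]), array([606.7, 227.9]), array([597.6, 358.7])]
[array([429.5, 211.2]), array([609., 237.]), array([620.7, 359.2])]
cap [ 55.8 188.5] 0.68 [455.4  -5.8  30. ]
cap_grip [ 55.3 184.9] 0.98 [478.6   5.1  66. ]
cell_a [153.2 139.2] 0.83 [572.2  44.4  80. ]
cell_a [293.5 197.7] 0.81 [683.2  -3.2  80. ]
cell_a [293.3  28.8] 0.65 [682.3 124.1  80. ]
cell_a [191.1 267. ] 0.64 [594.8 -64.8  80. ]
[434.3   6.9  66. ]
[504.  -17.4  66. ]
```

>>> {"name": "arm_command", "arguments": {"dp": [[-3,-3,0],[-6,-6,0],[-8.6,-8.3,0],[-8.6,-8.3,-3.5],[-8.6,-8.3,-7],[-8.6,-8.3,-10.5],[-8.6,-8.3,-13.5],[-8.6,-8.3,-15.9],[-8.6,-8.3,-15.9],[-8.6,-8.3,-15.9]], "yaw": [0,0,0,0,0,0,0,0,0,0], "fingers": 1}}

```text
clock: 2.98
tool_pos: [588.3, -83.0, 73.2]
tcp_rot: [0.707, 0.707, -0.001, -0.001]
wrist_force: [0.8, -0.5, 1.1]
grip_width: 0.995
gripper_force: 0.0
```

>>> {"name": "arm_command", "arguments": {"dp": [[0,0,0],[0,0,0],[0,0,0],[0,0,0],[0,0,0],[0,0,0],[0,0,0],[0,0,0],[0,0,0],[0,0,0]], "yaw": [0,0,0,0,0,0,0,0,0,0], "fingers": 0, "newtons": 40}}

```text
clock: 3.82
tool_pos: [589.8, -83.2, 75.2]
tcp_rot: [0.707, 0.707, 0.001, 0.001]
wrist_force: [-1.7, 0.7, 6.9]
grip_width: 0.342
gripper_force: 39.1
```

>>> {"name": "arm_command", "arguments": {"dp": [[0,0,4],[0,0,8],[0,0,12],[0,0,16],[0,0,19],[0,0,21],[-1.8,-4,21],[-3.6,-8,21],[-3.6,-12,21],[-3.6,-13,21]], "yaw": [0,0,0,0,0,0,0,0,0,0]}}

```text
clock: 4.65
tool_pos: [550.2, -221.0, 284.5]
tcp_rot: [0.71, 0.704, -0.002, 0.001]
wrist_force: [-1.0, -1.0, -1.4]
grip_width: 0.339
gripper_force: 40.0
```

```bash
cat > c.py <<'E'
from h import *
import sys
np.set_printoptions(precision=1,suppress=True)
w=bot.get_image("wrist");cv2.imwrite("pics/%s.png"%sys.argv[1],w["frame"])
import pickle;pickle.dump(w,open("w.pkl","wb"))
for k,z in(("neck",182),("gauge",150),("sleeve_rest",196),("seat",172)):
  for r in bot.boxes_of(w,k)[:2]: print(k,np.array(r["uv"]),r["confidence"],at_z(w,r["uv"],z))
s=bot.state();print(s["clock"],s["tool_pos"],s["wrist_force"],s["grip_width"])
E
python3 c.py w1
```

```text
neck [407.5 279.9] 0.89 [ 639.9 -274.8  182. ]
gauge [408.6 281.5] 0.76 [ 652.6 -292.3  150. ]
gauge [514.8  72.7] 0.16 [ 715.6 -130.2  150. ]
sleeve_rest [407.5 280.3] 0.8 [ 634.8 -268.1  196. ]
seat [407.8 280.5] 0.62 [ 643.8 -280.3  172. ]
4.9 [ 553.2 -211.7  283.6] [ 0.5  1.  -2.4] 0.3408208471878949
```

View pics/w1.png

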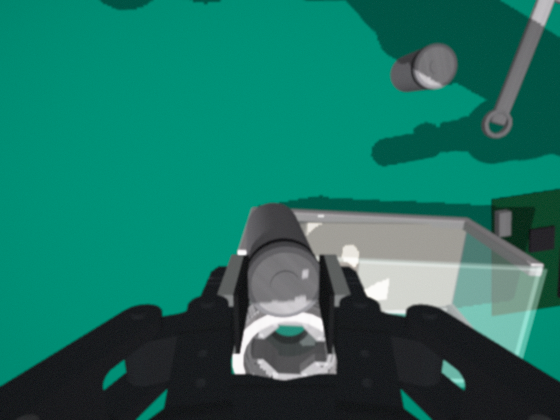

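>>> {"name": "arm_command", "arguments": {"dp": [[2,2,0],[4,4,0],[7,6,0],[9,8,0],[9,8,0],[9,8,0],[9,8,0],[9,8,0],[9,8,0],[9,8,0]], "yaw": [0,0,0,0,0,0,0,0,0,0]}}

```text
clock: 5.73
tool_pos: [642.5, -133.9, 284.1]
tcp_rot: [0.708, 0.707, -0.0, 0.0]
wrist_force: [0.4, 0.2, -0.8]
grip_width: 0.342
gripper_force: 40.1
```

```bash
python3 c.py w2
```

```text
neck [277.9 341. ] 0.59 [ 638.  -237.1  182. ]
gauge [277.8 341.2] 0.66 [ 637.3 -259.8  150. ]
sleeve_rest [276.2 343.1] 0.95 [ 637. -229.  196.]
seat [328.   43.5] 0.67 [671.1 -26.3 172. ]
seat [276.  336.8] 0.57 [ 636.3 -240.3  172. ]
5.9833 [ 642.9 -133.2  283.9] [ 0.8 -0.8 -2.1] 0.3421438405208477
```

View pics/w2.png

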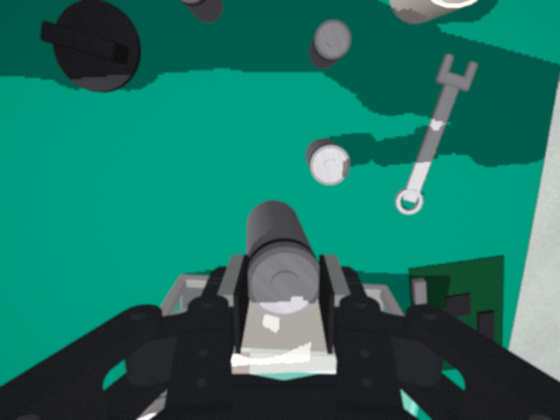

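>>> {"name": "arm_command", "arguments": {"dp": [[-1,-3.5,1],[-2,-7,1],[-3,-10.5,1],[-4,-14,1],[-5,-17.5,1],[-6,-21,1],[-7,-24.5,1],[-8,-28,1],[-9,-30.5,1],[-9,-30.5,1]], "yaw": [0,0,0,0,0,0,0,0,0,0]}}

```text
clock: 6.82
tool_pos: [547.6, -446.3, 293.7]
tcp_rot: [0.711, 0.703, -0.003, 0.001]
wrist_force: [-0.5, -0.9, -2.0]
grip_width: 0.335
gripper_force: 40.1
```

```bash
python3 c.py w3
```

```text
gauge [399.6  64.5] 0.9 [ 632.5 -349.4  150. ]
sleeve_rest [395.7  68.4] 0.82 [ 616.7 -356.3  196. ]
seat [395.9  66.1] 0.7 [ 623.6 -352.6  172. ]
7.0667 [ 554.1 -436.3  293.7] [ 0.7  0.4 -2.4] 0.33940416157936926
```

View pics/w3.png

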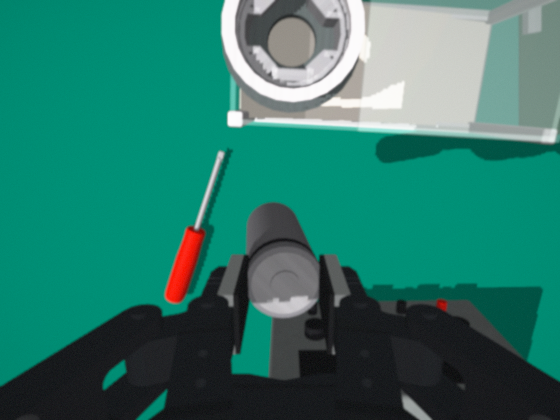

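```bash
cat > d.py <<'E'
from h import *
from scipy.optimize import least_squares
np.set_printoptions(precision=1,suppress=True)
w=bot.get_image("wrist");f=w["frame"].copy()
X0=at_z(w,(294,34),196);print(X0,at_z(w,(292,42),145))
a,b=at_z(w,(235,119),144),at_z(w,(548,135),144);print(a,b,np.degrees(np.arctan2(*(b-a)[1::-1])))
# sleeve outer edge: radial search for white->non-white in saturation/brightness
g=cv2.GaussianBlur(f,(3,3),0).min(2).astype(float)
pts=[]
for t in np.radians(np.arange(180,375,5)):
    pr=np.array([proj(w,X0+np.array([r*np.cos(t),r*np.sin(t),0])) for r in np.arange(36,50,.5)])
    if pr.min()<2: continue
    v=cv2.remap(g.astype(np.float32),pr[:,0].astype(np.float32).reshape(-1,1),pr[:,1].astype(np.float32).reshape(-1,1),1).ravel()
    i=np.argmin(np.diff(v)); 
    if np.diff(v)[i]<-12: pts.append(pr[i]); 
pts=np.array(pts);W=np.array([at_z(w,p,196) for p in pts])[:,:2]
s=least_squares(lambda c:np.hypot(*(W-c[:2]).T)-c[2],[*X0[:2],42.5],loss="soft_l1");print("sleeve",s.x,len(pts),np.abs(s.fun).mean())
c=s.x
for z,r,col in((196,42.5,(0,0,255)),(196,35,(0,0,255)),(182,21.5,(255,0,0)),(150,17.5,(0,255,255))):
    q=[proj(w,(c[0]+r*np.cos(t),c[1]+r*np.sin(t),z)) for t in np.linspace(0,6.3,60)]
    cv2.polylines(f,[np.int32(np.array(q)*16)],False,col,1,shift=4)
cv2.imwrite("pics/ov.png",cv2.resize(f[0:150,190:390],(800,600),interpolation=cv2.INTER_NEAREST))
E
python3 d.py
```

```text
[ 560.3 -325.5  196. ] [ 560.2 -321.7  145. ]
[ 516.8 -376.4  144. ] [ 762.1 -387.4  144. ] -2.5541703787047076
sleeve [ 562.5 -333.6   34.8] 31 3.71446336631081
```

View pics/ov.png

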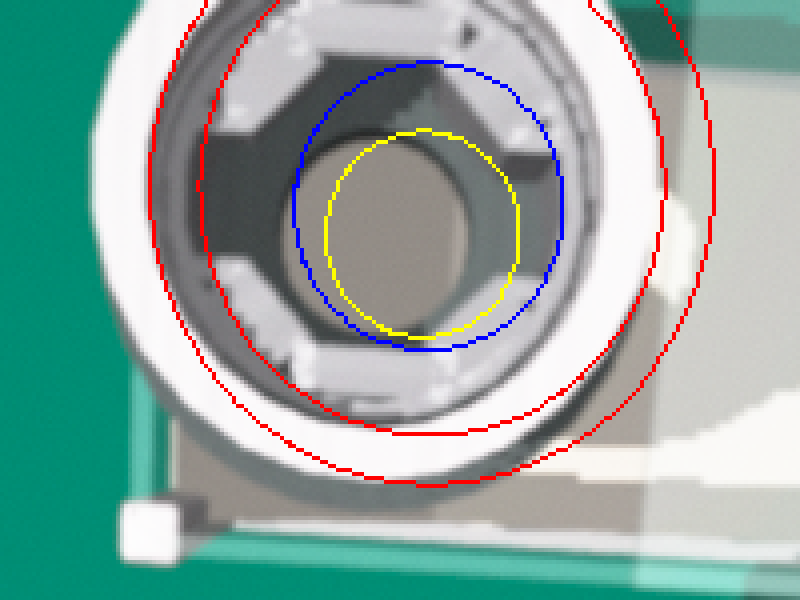

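>>> {"name": "arm_command", "arguments": {"dp": [[0.1,3.5,0],[0.1,7,0],[0.1,10.5,0],[0.1,10.5,0],[0.1,10.5,-2],[0.1,10.5,-4],[0.1,10.5,-6],[0.1,10.5,-7.2],[0.1,10.5,-7.2],[0.1,10.5,-7.2]], "yaw": [0,0,0,0,0,0,0,0,0,0]}}

```text
clock: 7.95
tool_pos: [557.9, -331.7, 223.4]
tcp_rot: [0.706, 0.708, 0.002, 0.003]
wrist_force: [5.4, 0.3, 0.0]
grip_width: 0.343
gripper_force: 42.0
```

```bash
python3 c.py w4
```

```text
neck [403.8 206.2] 0.67 [ 620.1 -312.5  182. ]
gauge [402.9 206.4] 0.94 [ 630.6 -321.2  150. ]
sleeve_rest [400.3 206.5] 0.59 [ 613.6 -309.   196. ]
seat [401.1 204.6] 0.8 [ 622.  -314.3  172. ]
8.2 [ 557.8 -331.8  223.5] [4.9 0.3 0. ] 0.33939485116177914
```

View pics/w4.png

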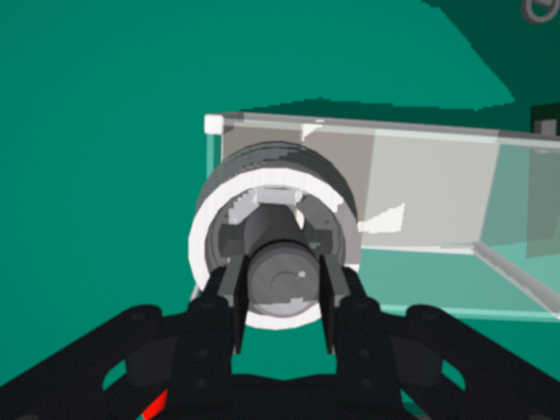

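>>> {"name": "arm_command", "arguments": {"dp": [[0,0,0],[0,0,0],[0,0,0],[0,0,0],[0,0,0],[0,0,0],[0,0,0],[0,0,0],[0,0,0],[0,0,0]], "yaw": [0,0,0,0,0,0,0,0,0,0], "fingers": 0.8}}

```text
clock: 9.03
tool_pos: [554.0, -333.0, 221.8]
tcp_rot: [0.707, 0.707, -0.0, -0.0]
wrist_force: [-0.1, -0.6, 0.7]
grip_width: 0.801
gripper_force: 0.0
```

```bash
python3 c.py w5
```

```text
neck [394.8 207.6] 0.76 [ 610.7 -314.2  182. ]
gauge [394.3 206. ] 0.73 [ 620.4 -321.8  150. ]
sleeve_rest [393.6 208.5] 0.67 [ 605.8 -310.8  196. ]
seat [183.5 349. ] 0.49 [ 493.5 -405.2  172. ]
9.2833 [ 554.  -333.   221.8] [ 0.6  1.2 -0.2] 0.7982664794434456
```

View pics/w5.png

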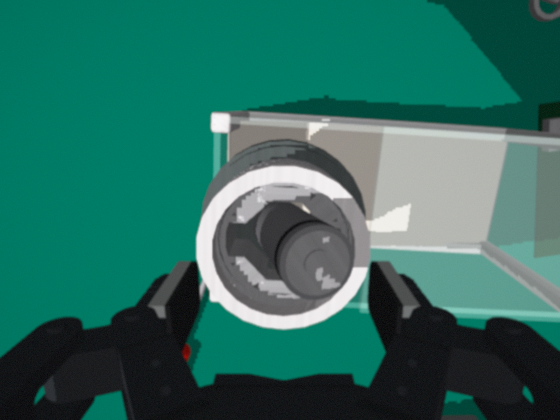

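Run:
```python
from h import *
import pickle
np.set_printoptions(precision=1,suppress=True)
w=pickle.load(open("w.pkl","rb"))
for z in(228,196,182,150):print(z,proj(w,(554,-333,z)))
print(at_z(w,(283,247),196),at_z(w,(283,280),228), at_z(w,(282,170),196),at_z(w,(282,328),196),at_z(w,(196,245),196),at_z(w,(370,245),196))
f=w["frame"].copy()
for z,r,col in((196,42.5,(0,0,255)),(182,21.5,(255,0,0)),(150,17.5,(0,255,255))):
    q=[proj(w,(554+r*np.cos(t),-333+r*np.sin(t),z)) for t in np.linspace(0,6.3,60)]
    cv2.polylines(f,[np.int32(np.array(q)*16)],False,col,1,shift=4)
cv2.imwrite("pics/ov2.png",cv2.resize(f[100:360,170:400],(708,800),interpolation=cv2.INTER_CUBIC)[:600])
```

```text
228 [283.3 282.8]
196 [283.4 252.7]
182 [283.4 242.5]
150 [283.5 224. ]
[ 553.8 -330.1  196. ] [ 553.9 -331.8  228. ] [ 553.4 -292.6  196. ] [ 553.2 -374.8  196. ] [ 511.8 -329.   196. ] [ 595.8 -329.1  196. ]
```

View pics/ov2.png

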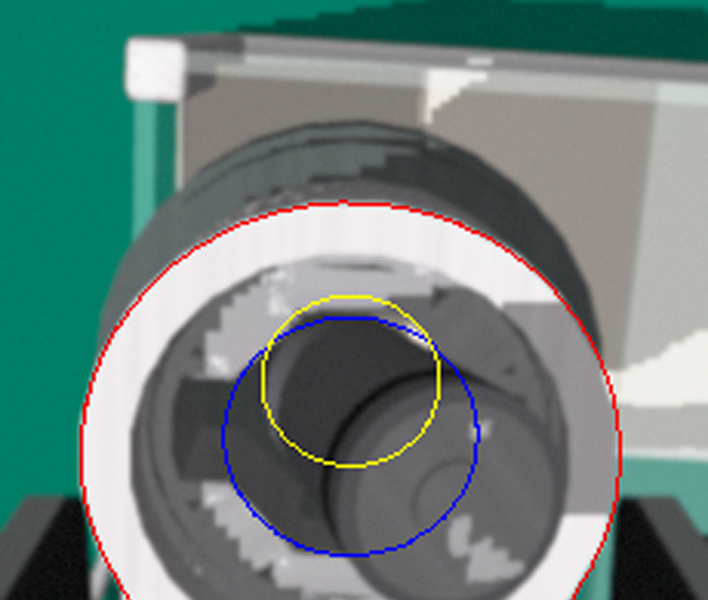

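>>> {"name": "arm_command", "arguments": {"dp": [[0,0.9,0.3],[0,0.9,0.3],[0,0.9,0.3],[0,0.9,0.3],[0,0.9,0.3],[0,0.9,0.3],[0,0.9,0.3],[0,0.6,0.3],[0,0.3,0.3],[0,0,0.3]], "yaw": [0,0,0,0,0,0,0,0,0,0], "fingers": 0.45, "newtons": 20}}

```text
clock: 10.12
tool_pos: [553.9, -333.5, 224.8]
tcp_rot: [0.707, 0.707, -0.0, 0.0]
wrist_force: [0.2, -0.3, -0.5]
grip_width: 0.451
gripper_force: 0.0
```

```bash
python3 c.py w6
```

```text
neck [403.3 205.7] 0.95 [ 616.  -314.5  182. ]
neck [541.9  12.2] 0.41 [ 672.7 -222.6  182. ]
gauge [404.4 204. ] 0.97 [ 627.3 -321.9  150. ]
sleeve_rest [401.5 207. ] 0.91 [ 610.5 -311.4  196. ]
seat [402.3 203.5] 0.79 [ 618.7 -315.9  172. ]
10.3667 [ 554.  -333.1  224.8] [-0.3 -0.1  0.3] 0.4480010526276735
```

View pics/w6.png

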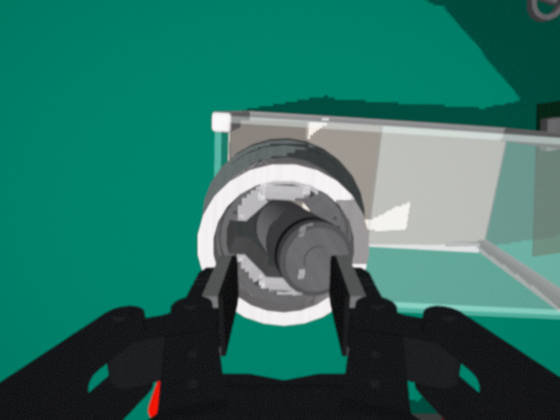

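>>> {"name": "arm_command", "arguments": {"dp": [[0,0.9,0],[0,0.9,0],[0,0.9,0],[0,0.9,0],[0,0.9,0],[0,0.9,0],[0,0.9,0],[0,0.9,0],[0,0.9,0],[0,0.9,0]], "yaw": [0,0,0,0,0,0,0,0,0,0], "fingers": 0, "newtons": 20}}

```text
clock: 11.2
tool_pos: [554.1, -323.9, 224.7]
tcp_rot: [0.707, 0.707, 0.0, -0.0]
wrist_force: [-0.7, 0.5, -0.7]
grip_width: -0.0
gripper_force: 0.0
```

```bash
python3 c.py w7
python3 - <<'E'
from h import *
p=bot.get_image("side");a=p["frame"][235:310,325:410];b=cv2.imread("pics/w7.png")[100:350,160:400]
cv2.imwrite("pics/m1.png",np.hstack([cv2.resize(a,(400,400),interpolation=cv2.INTER_CUBIC),cv2.resize(b,(384,400))]))
E
```

```text
neck [396.6 220.4] 0.96 [ 613.2 -312.7  182. ]
gauge [394.8 219.1] 0.7 [ 622.3 -321.7  150. ]
sleeve_rest [394.5 219.1] 0.75 [ 607.6 -307.7  196. ]
seat [393.9 220.6] 0.57 [ 614.9 -315.9  172. ]
11.45 [ 554.  -324.   224.8] [ 0.2  0.1 -0.6] -0.0004374203520216101
```

View pics/m1.png

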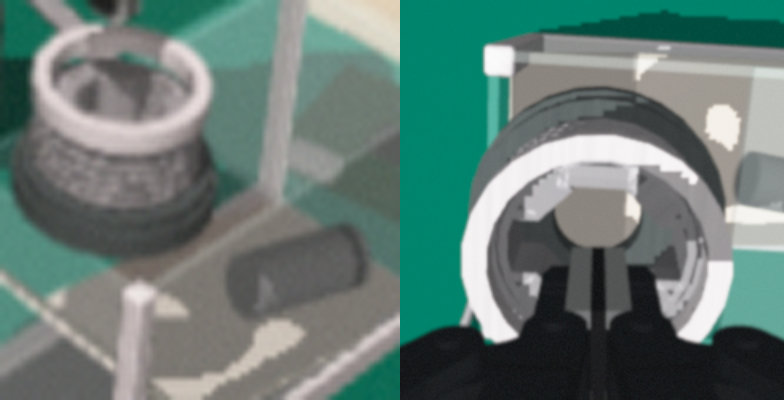

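>>> {"name": "arm_command", "arguments": {"dp": [[1,3,1],[2.5,6.5,1],[4,10,1],[5.5,13.5,1],[7,17,1],[8.5,20.5,1],[10,24,0],[11.5,27.5,0],[13.2,31.6,0],[13.2,31.6,0]], "yaw": [0,0,0,0,0,0,0,0,0,0], "fingers": 0.8}}

```text
clock: 12.33
tool_pos: [687.9, 3.9, 224.3]
tcp_rot: [0.703, 0.711, 0.003, -0.002]
wrist_force: [-0.2, 1.9, 1.1]
grip_width: 0.8
gripper_force: 0.0
```

```bash
cat > e.py <<'E'
from h import *
import sys,pickle
np.set_printoptions(precision=1,suppress=True)
w=bot.get_image("wrist");cv2.imwrite("pics/%s.png"%sys.argv[1],w["frame"]);pickle.dump(w,open("w.pkl","wb"))
g=cv2.cvtColor(w["frame"],cv2.COLOR_BGR2GRAY)
for r in bot.boxes_of(w,"cell_a"):
    if r["confidence"]<.3: continue
    X=at_z(w,r["uv"],60);E=np.array(w["extrinsics"]);d=(E[:3,:3]@np.array([*X[:2],80])+E[:3,3])[2];R=w["K"][0][0]*16/d
    u,v=map(int,r["uv"]);m=int(3*R);x0,y0=max(u-m,0),max(v-m,0)
    c=cv2.HoughCircles(cv2.resize(g[y0:v+m,x0:u+m],None,fx=4,fy=4,interpolation=cv2.INTER_CUBIC),cv2.HOUGH_GRADIENT_ALT,1.5,40,param1=200,param2=.7,minRadius=int(3.3*R),maxRadius=int(5.2*R))
    cs=[] if c is None else c.reshape(-1,c.shape[-1])[:3]
    print(np.array(r["uv"]),round(r["confidence"],2),X[:2],[(at_z(w,(k[0]/4+x0,k[1]/4+y0),80)[:2],round(float(k[2]/4*d/368),1)) for k in cs])
for k,z in(("cap_grip",66),("cap",28)):
    for r in bot.boxes_of(w,k)[:1]: print(k,r["confidence"],at_z(w,r["uv"],z)[:2])
s=bot.state();print(s["clock"],s["tool_pos"])
E
python3 e.py w8
```

```text
[280.6 311.3] 0.94 [ 686.6 -109.4] []
[278.5 205.8] 0.83 [683.9  -8.1] [(array([685.5,  -8.1]), 15.7)]
[136.4 145.4] 0.74 [566.3  42.1] []
[278.1  33.7] 0.58 [682.6 127.9] []
cap_grip 0.81 [480.9   4.5]
cap 0.58 [453.8  -4.7]
12.5333 [685.8  -9.1 224.7]
```

>>> {"name": "arm_command", "arguments": {"dp": [[0,0,-4],[0,0,-8],[0,0,-11],[0,0,-13],[0,0,-14.6],[0,0,-14.6],[0,0,-14.6],[0,0,-14.6],[0,0,-14.6],[0,0,-14.6]], "yaw": [0,0,0,0,0,0,0,0,0,0]}}

```text
clock: 13.37
tool_pos: [687.0, -8.3, 80.6]
tcp_rot: [0.707, 0.707, 0.001, 0.001]
wrist_force: [-0.4, 0.1, 0.3]
grip_width: 0.804
gripper_force: 0.0
```

>>> {"name": "arm_command", "arguments": {"dp": [[0,0,0],[0,0,0],[0,0,0],[0,0,0],[0,0,0],[0,0,0],[0,0,0],[0,0,0],[0,0,0],[0,0,0]], "yaw": [0,0,0,0,0,0,0,0,0,0], "fingers": 0, "newtons": 30}}

```text
clock: 14.2
tool_pos: [689.2, -7.9, 83.3]
tcp_rot: [0.707, 0.707, 0.003, 0.002]
wrist_force: [-3.1, 0.6, 20.1]
grip_width: 0.001
gripper_force: 10.5
```

>>> {"name": "arm_command", "arguments": {"dp": [[0,0,2],[0,0,5],[0,0,8],[0,0,11],[0,0,14.6],[0,0,14.6],[0,0,14.6],[0,0,14.6],[0,0,14.6],[0,0,14.6]], "yaw": [0,0,0,0,0,0,0,0,0,0]}}

```text
clock: 15.03
tool_pos: [685.1, -8.0, 223.1]
tcp_rot: [0.707, 0.707, -0.001, -0.001]
wrist_force: [0.3, -0.5, -0.4]
grip_width: 0.001
gripper_force: 0.0
```

```bash
python3 e.py w9
```

```text
[282.1  21.4] 0.85 [683.6 123.2] []
[282.1 189.9] 0.74 [683.4  -6.9] [(array([684.3,  -7.5]), 15.5)]
[137.4 132.5] 0.65 [565.6  41. ] []
cap_grip 0.82 [480.8   2.5]
cap 0.89 [453.5  -6.6]
15.2333 [685.7  -8.  223.9]
```

View pics/w9.png

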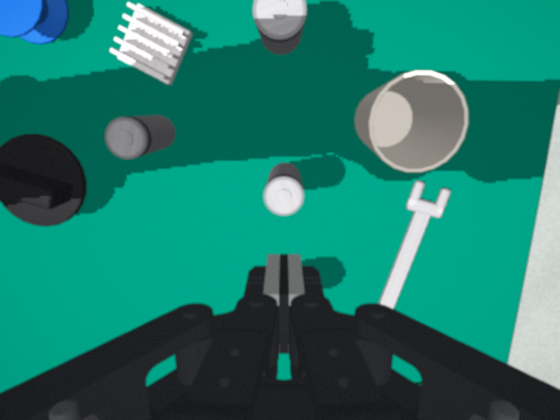

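Run:
```python
from h import *
import pickle
w=pickle.load(open("w.pkl","rb"));t=[685.7,-8,223.9]
for dz in(10,0,-10,-20,-30,-40): print(dz,proj(w,[t[0],t[1]+11,t[2]+dz]).round(1),proj(w,[t[0],t[1]-11,t[2]+dz]).round(1),proj(w,[t[0],t[1],t[2]+dz]).round(1))
```

```text
10 [284.7 262.2] [284.7 313.3] [284.7 288.3]
0 [284.7 252.4] [284.7 300.7] [284.7 277. ]
-10 [284.7 243.7] [284.7 289.5] [284.7 267. ]
-20 [284.8 235.9] [284.8 279.6] [284.8 258.1]
-30 [284.8 229.1] [284.8 270.6] [284.8 250.2]
-40 [284.8 222.9] [284.8 262.6] [284.8 243.1]
```

>>> {"name": "arm_command", "arguments": {"dp": [[-0.15,0,0],[-0.15,0,0],[-0.15,0,-2],[-0.15,0,-5],[-0.15,0,-8.5],[-0.15,0,-12],[-0.15,0,-14.5],[-0.15,0,-16.2],[-0.15,0,-16.2],[-0.15,0,-16.2]], "yaw": [0,0,0,0,0,0,0,0,0,0], "fingers": 0.8}}

```text
clock: 16.07
tool_pos: [684.0, -8.0, 62.2]
tcp_rot: [0.707, 0.707, -0.001, -0.001]
wrist_force: [0.7, -0.1, 0.3]
grip_width: 0.802
gripper_force: 0.0
```

>>> {"name": "arm_command", "arguments": {"dp": [[0,0,0],[0,0,0],[0,0,0],[0,0,0],[0,0,0],[0,0,0],[0,0,0],[0,0,0],[0,0,0],[0,0,0]], "yaw": [0,0,0,0,0,0,0,0,0,0], "fingers": 0, "newtons": 30}}

```text
clock: 16.9
tool_pos: [685.7, -7.9, 64.8]
tcp_rot: [0.707, 0.707, 0.001, 0.001]
wrist_force: [-1.1, -0.6, 5.8]
grip_width: 0.364
gripper_force: 29.5
```

>>> {"name": "arm_command", "arguments": {"dp": [[0,0,4],[0,0,8],[0,0,12],[0,0,16],[-1,-3,19],[-2.5,-6.5,21],[-4,-10,21],[-5.5,-13.5,21],[-7,-17,21],[-8.5,-20.5,21]], "yaw": [0,0,0,0,0,0,0,0,0,0]}}

```text
clock: 17.73
tool_pos: [598.3, -214.5, 273.3]
tcp_rot: [0.707, 0.707, 0.0, 0.0]
wrist_force: [0.7, -0.5, -1.4]
grip_width: 0.36
gripper_force: 30.6
```

>>> {"name": "arm_command", "arguments": {"dp": [[-1.5,-3.5,0],[-3,-7,0],[-4,-10.5,0],[-4.55,-12,0],[-4.55,-12,0],[-4.55,-12,0],[-4.55,-12,-2],[-4.55,-12,-4],[-4.55,-12,-6.4],[-4.55,-12,-6.4]], "yaw": [0,0,0,0,0,0,0,0,0,0]}}

```text
clock: 18.57
tool_pos: [553.7, -330.3, 205.3]
tcp_rot: [0.706, 0.708, -0.0, -0.002]
wrist_force: [1.7, -1.7, -3.9]
grip_width: 0.357
gripper_force: 36.1
```

>>> {"name": "arm_command", "arguments": {"dp": [[0,0,0],[0,0,0],[0,0,0],[0,0,0],[0,0,0],[0,0,0],[0,0,0],[0,0,0],[0,0,0],[0,0,0]], "yaw": [0,0,0,0,0,0,0,0,0,0], "fingers": 0.45}}

```text
clock: 19.4
tool_pos: [554.0, -333.0, 208.8]
tcp_rot: [0.707, 0.707, -0.0, -0.0]
wrist_force: [0.4, 0.6, 0.4]
grip_width: 0.454
gripper_force: 0.0
```

```bash
python3 c.py w10
python3 - <<'E'
from h import *
p=bot.get_image("side");a=p["frame"][235:330,325:420];b=cv2.imread("pics/w10.png")[100:350,160:400]
cv2.imwrite("pics/m2.png",np.hstack([cv2.resize(a,(400,400),interpolation=cv2.INTER_CUBIC),cv2.resize(b,(384,400))]))
# bore colour check: pixel patch at bore centre, and number of dark cell-like px in chute
w=cv2.imread("pics/w10.png");print(w[215:232,275:292].mean((0,1)))
w=cv2.imread("pics/w7.png");print(w[205:222,275:292].mean((0,1)))
for n in("w5","w6"):
  w=cv2.imread(f"pics/{n}.png");print(w[215:232,275:292].mean((0,1)))
E
```

```text
neck [385.1 222. ] 0.7 [ 602.6 -317.8  182. ]
gauge [361.1 161.4] 0.63 [ 596.2 -293.3  150. ]
gauge [385.  218.8] 0.59 [ 611.6 -325.9  150. ]
sleeve_rest [382.3 219.3] 0.69 [ 597.2 -312.2  196. ]
seat [383.4 221.4] 0.77 [ 604.6 -320.6  172. ]
19.65 [ 554.  -333.   208.7] [0.5 0.5 0.9] 0.4514989536711222
[127.75778547 133.82698962 139.60899654]
[174.61937716 173.7266436  176.65397924]
[54.81314879 52.82352941 53.26297578]
[57.21453287 55.10726644 55.56401384]
```

>>> {"name": "arm_command", "arguments": {"dp": [[0,0,2],[0.1,3.5,2],[0.3,7.5,2],[0.5,11.5,2],[0.7,15.5,2],[0.9,19.5,2],[1.1,23.5,2],[1.2,27.5,2],[1.3,31.5,2],[1.3,35.5,2]], "yaw": [0,0,0,0,0,0,0,0,0,0]}}

```text
clock: 20.53
tool_pos: [566.9, 23.9, 229.1]
tcp_rot: [0.707, 0.707, 0.0, 0.0]
wrist_force: [1.9, 0.0, -0.3]
grip_width: 0.448
gripper_force: 0.0
```

>>> {"name": "arm_command", "arguments": {"dp": [[0,1.8,0],[0,1.8,0],[0,1.8,0],[0,1.8,0],[0,1.8,0],[0,1.8,0],[0,1.8,0],[0,1.8,0],[0,1.8,0],[0,1.8,0]], "yaw": [0,0,0,0,0,0,0,0,0,0], "fingers": 0.75}}

```text
clock: 21.37
tool_pos: [567.0, 39.8, 228.8]
tcp_rot: [0.707, 0.707, -0.0, 0.0]
wrist_force: [0.5, 0.6, -0.4]
grip_width: 0.753
gripper_force: 0.0
```

```bash
sed -i 's/param2=.7/param2=.5/' e.py; python3 e.py w11
```

```text
[277.7 188.2] 0.89 [562.   41.1] []
[424.7  84.3] 0.83 [680.4 126.2] []
cap_grip 0.95 [464.   7.]
cap 0.83 [453.7  -5.5]
21.5667 [567.   40.  228.8]
```

```bash
cat > f.py <<'E'
from h import *
import pickle,sys
np.set_printoptions(precision=1,suppress=True)
w=pickle.load(open("w.pkl","rb"));u,v=int(sys.argv[1]),int(sys.argv[2])
h=cv2.cvtColor(w["frame"],cv2.COLOR_BGR2HSV);m=(h[...,1]<int(sys.argv[3]) if len(sys.argv)>3 else h[...,1]<90).astype(np.uint8)
n,l=cv2.connectedComponents(m);s=(l==l[v,u]);ys=np.where(s.any(1))[0]
for y in ys[::4]:
    x=np.where(s[y])[0];print(y,x.min(),x.max(),end=' | ')
b=ys.max();x=np.where(s[b-18 if b-18 in ys else b])[0]
print("\nbottom",b)
for R in(16,19):
    # center: bottom row is at y-R
    Xb=at_z(w,((x.min()+x.max())/2,b),80);print(R,Xb[:2]+[0,R])
E
python3 f.py 278 195
```

```text
164 276 282 | 168 269 289 | 172 266 292 | 176 264 294 | 180 263 295 | 184 262 295 | 188 260 296 | 192 259 297 | 196 259 297 | 200 259 297 | 204 261 295 | 208 264 293 | 212 268 288 | 
bottom 215
16 [562.5  39. ]
19 [562.5  42. ]
```

>>> {"name": "arm_command", "arguments": {"dp": [[-0.35,-0.1,0],[-0.35,-0.1,-3],[-0.35,-0.1,-6.5],[-0.35,-0.1,-10],[-0.35,-0.1,-13],[-0.35,-0.1,-15],[-0.35,-0.1,-16.6],[-0.35,-0.1,-16.6],[-0.35,-0.1,-16.6],[-0.35,-0.1,-16.6]], "yaw": [0,0,0,0,0,0,0,0,0,0]}}

```text
clock: 22.4
tool_pos: [564.2, 39.1, 63.9]
tcp_rot: [0.707, 0.707, 0.001, 0.0]
wrist_force: [0.5, -0.4, 0.2]
grip_width: 0.748
gripper_force: 0.0
```

>>> {"name": "arm_command", "arguments": {"dp": [[0,0,0],[0,0,0],[0,0,0],[0,0,0],[0,0,0],[0,0,0],[0,0,0],[0,0,0],[0,0,0],[0,0,0]], "yaw": [0,0,0,0,0,0,0,0,0,0], "fingers": 0, "newtons": 30}}

```text
clock: 23.23
tool_pos: [564.2, 39.2, 64.1]
tcp_rot: [0.707, 0.707, 0.001, 0.0]
wrist_force: [-1.7, -0.2, 6.5]
grip_width: 0.361
gripper_force: 29.2
```

>>> {"name": "arm_command", "arguments": {"dp": [[0,0,4],[0,0,8],[0,0,12],[0,0,16],[0,-3,19],[-0.2,-6.5,21],[-0.4,-10.5,21],[-0.6,-14.5,21],[-0.8,-18.5,21],[-0.95,-22.5,21]], "yaw": [0,0,0,0,0,0,0,0,0,0]}}

```text
clock: 24.07
tool_pos: [553.2, -187.8, 273.4]
tcp_rot: [0.707, 0.707, 0.0, 0.0]
wrist_force: [0.9, -0.3, -2.1]
grip_width: 0.361
gripper_force: 30.9
```

>>> {"name": "arm_command", "arguments": {"dp": [[0,-4,0],[0,-8,0],[0,-12,0],[0,-14.7,0],[0,-14.7,0],[0,-14.7,0],[0,-14.7,-2],[0,-14.7,-4],[0,-14.7,-6.4],[0,-14.7,-6.4]], "yaw": [0,0,0,0,0,0,0,0,0,0]}}

```text
clock: 24.9
tool_pos: [553.2, -329.5, 204.5]
tcp_rot: [0.706, 0.708, -0.0, -0.003]
wrist_force: [1.4, -0.6, -3.2]
grip_width: 0.357
gripper_force: 30.5
```

>>> {"name": "arm_command", "arguments": {"dp": [[0,0,0],[0,0,0],[0,0,0],[0,0,0],[0,0,0],[0,0,0],[0,0,0],[0,0,0],[0,0,0],[0,0,0]], "yaw": [0,0,0,0,0,0,0,0,0,0], "fingers": 0.45}}

```text
clock: 25.73
tool_pos: [554.0, -333.0, 208.8]
tcp_rot: [0.707, 0.707, 0.0, -0.0]
wrist_force: [-0.0, -0.4, -0.4]
grip_width: 0.449
gripper_force: 0.0
```

```bash
python3 c.py w12|tail -1
python3 - <<'E'
from h import *
w=cv2.imread("pics/w12.png");print(w[215:232,275:292].mean((0,1)))
for n in("side","scene"):
    p=bot.get_image(n)
    for r in bot.boxes_of(p,"cell_a"): print(n,np.round(r["uv"]),round(r["confidence"],2))
E
```

```text
25.9833 [ 554.  -333.   208.7] [0.2 0.2 0.2] 0.44809282999612043
[129.14878893 135.25605536 141.07958478]
side [317. 247.] 0.92
side [262. 218.] 0.71
side [184. 220.] 0.71
side [361. 282.] 0.57
side [177. 173.] 0.42
scene [315. 216.] 0.76
scene [274. 254.] 0.66
```

>>> {"name": "arm_command", "arguments": {"dp": [[0,0,2],[2,3.5,2],[4,7,2],[6,10,2],[8,13,2],[10,16,2],[12,19,2],[13.3,21.6,2],[13.3,21.6,2],[13.3,21.6,2]], "yaw": [0,0,0,0,0,0,0,0,0,0]}}

```text
clock: 27.02
tool_pos: [687.8, -113.8, 228.3]
tcp_rot: [0.705, 0.709, 0.0, -0.0]
wrist_force: [0.1, -1.7, -0.1]
grip_width: 0.452
gripper_force: 0.0
```

>>> {"name": "arm_command", "arguments": {"dp": [[0,0,0],[0,0,0],[0,0,0],[0,0,0],[0,0,0],[0,0,0],[0,0,0],[0,0,0],[0,0,0],[0,0,0]], "yaw": [0,0,0,0,0,0,0,0,0,0], "fingers": 0.8}}

```text
clock: 27.85
tool_pos: [687.0, -116.9, 228.8]
tcp_rot: [0.707, 0.707, 0.0, 0.0]
wrist_force: [-0.9, -0.2, -0.3]
grip_width: 0.794
gripper_force: 0.0
```

```bash
python3 e.py w13; python3 f.py 281 195
```

```text
[284.2 190.6] 0.96 [ 687.6 -117.7] [(array([ 686.7, -117. ]), 18.5)]
cap_grip 0.88 [488.6  -9.8]
cap 0.95 [463.2  -8.5]
28.05 [ 687.  -117.   228.8]
161 278 289 | 165 271 295 | 169 267 298 | 173 266 300 | 177 264 301 | 181 263 302 | 185 262 304 | 189 260 305 | 193 260 306 | 197 260 305 | 201 260 305 | 205 262 303 | 209 264 301 | 213 268 297 | 217 276 289 | 
bottom 218
16 [ 686.1 -120.3]
19 [ 686.1 -117.3]
```

>>> {"name": "arm_command", "arguments": {"dp": [[0,0,-3],[0,0,-6.5],[0,0,-10],[0,0,-13],[0,0,-15],[0,0,-16.6],[0,0,-16.6],[0,0,-16.6],[0,0,-16.6],[0,0,-16.6]], "yaw": [0,0,0,0,0,0,0,0,0,0]}}

```text
clock: 28.88
tool_pos: [688.3, -117.2, 64.7]
tcp_rot: [0.707, 0.707, 0.001, 0.001]
wrist_force: [-0.1, 1.2, -0.2]
grip_width: 0.792
gripper_force: 0.0
```

>>> {"name": "arm_command", "arguments": {"dp": [[0,0,0],[0,0,0],[0,0,0],[0,0,0],[0,0,0],[0,0,0],[0,0,0],[0,0,0],[0,0,0],[0,0,0]], "yaw": [0,0,0,0,0,0,0,0,0,0], "fingers": 0, "newtons": 30}}

```text
clock: 29.72
tool_pos: [687.5, -117.1, 64.0]
tcp_rot: [0.707, 0.707, 0.0, 0.0]
wrist_force: [-2.4, -0.5, 6.3]
grip_width: 0.426
gripper_force: 29.8
```

>>> {"name": "arm_command", "arguments": {"dp": [[0,0,4],[0,0,8],[0,0,12],[-1,3,14],[-2,7,14],[-3,11,14],[-4,15,14],[-5,19,14],[-6,23,14],[-7.5,26.5,14]], "yaw": [0,0,0,0,0,0,0,0,0,0]}}

```text
clock: 30.55
tool_pos: [611.3, 151.0, 202.6]
tcp_rot: [0.707, 0.708, 0.0, -0.0]
wrist_force: [0.4, 1.1, -2.1]
grip_width: 0.433
gripper_force: 31.1
```

>>> {"name": "arm_command", "arguments": {"dp": [[-1.5,4,0],[-3,8,0],[-4.5,12,0],[-5.2,13.9,0],[-5.2,13.9,0],[-5.2,13.9,0],[-5.2,13.9,-3.5],[-5.2,13.9,-7],[-5.2,13.9,-10],[-5.2,13.9,-10]], "yaw": [0,0,0,0,0,0,0,0,0,0]}}

```text
clock: 31.38
tool_pos: [556.7, 282.5, 96.5]
tcp_rot: [0.708, 0.706, -0.006, -0.001]
wrist_force: [-1.7, -0.5, -2.9]
grip_width: 0.428
gripper_force: 31.0
```

>>> {"name": "arm_command", "arguments": {"dp": [[0,0,-1.5],[0,0,-2.5],[0,0,-3.3],[0,0,-3.3],[0,0,-3.3],[0,0,-3.3],[0,0,-3.3],[0,0,-3.3],[0,0,-3.3],[0,0,-3.3]], "yaw": [0,0,0,0,0,0,0,0,0,0]}}

```text
clock: 32.22
tool_pos: [560.1, 287.1, 70.2]
tcp_rot: [0.707, 0.707, 0.0, 0.0]
wrist_force: [0.9, 0.7, -1.0]
grip_width: 0.432
gripper_force: 31.1
```

Run:
```python
from h import *
import pickle
np.set_printoptions(precision=0,suppress=True)
w=bot.get_image("wrist");pickle.dump(w,open("w.pkl","wb"));cv2.imwrite("pics/w14.png",w["frame"])
for r in bot.boxes_of(w,"tray")[:2]: print(r["uv"],r["confidence"],at_z(w,r["uv"],4))
for X in((517,287,4),(420,217,45),(612,357,45)): print(proj(w,X))
print(bot.state()["tool_pos"],bot.state()["wrist_force"])
```

```text
[167.9, 175.1] 0.93 [494. 318.   4.]
[210. 227.]
[ 27. 372.]
[402. 103.]
[560. 287.  70.] [ 0. -0. -2.]
```

>>> {"name": "arm_command", "arguments": {"dp": [[0,0,-0.2],[0,0,-0.2],[0,0,-0.2],[0,0,-0.2],[0,0,-0.2],[0,0,3],[0,0,7],[0,0,11],[0,0,15],[0,0,16]], "yaw": [0,0,0,0,0,0,0,0,0,0], "fingers": 0.8}}

```text
clock: 33.15
tool_pos: [563.0, 288.6, 237.3]
tcp_rot: [0.707, 0.707, 0.005, 0.001]
wrist_force: [0.3, 0.5, 0.6]
grip_width: 0.796
gripper_force: 0.0
```

>>> {"name": "arm_command", "arguments": {"dp": [[3,-4,0],[6,-8,0],[9,-12,0],[12,-16,0],[12.2,-16.1,0],[12.2,-16.1,0],[12.2,-16.1,0],[12.2,-16.1,0],[12.2,-16.1,0],[12.2,-16.1,0]], "yaw": [0,0,0,0,0,0,0,0,0,0]}}

```text
clock: 33.98
tool_pos: [681.2, 128.2, 229.8]
tcp_rot: [0.706, 0.708, 0.0, -0.0]
wrist_force: [-0.1, 0.0, -0.1]
grip_width: 0.8
gripper_force: 0.0
```

```bash
python3 e.py w15; python3 f.py 281 195
python3 - <<'E'
from h import *
p=bot.get_image("side")
for r in bot.boxes_of(p,"cell_a"): print(np.round(r["uv"]),round(r["confidence"],2),at_z(p,r["uv"],44).round())
E
```

```text
[286.6 190.7] 0.89 [683.8 127.3] []
[149.   10.9] 0.87 [577.2 268.8] []
cap_grip 0.74 [475.1  21.5]
cap 0.93 [450.9  -0.8]
34.1833 [681.7 126.9 230. ]
160 285 285 | 164 273 295 | 168 269 299 | 172 267 301 | 176 266 302 | 180 265 303 | 184 263 304 | 188 262 306 | 192 261 307 | 196 261 307 | 200 262 306 | 204 263 305 | 208 265 303 | 212 268 300 | 216 275 294 | 
bottom 218
16 [681.6 124.7]
19 [681.6 127.7]
[202. 208.] 0.81 [565. 293.  44.]
[263. 219.] 0.76 [671. 105.  44.]
[231. 266.] 0.6 [436. -33.  44.]
[360. 284.] 0.53 [ 634. -312.   44.]
[374. 274.] 0.48 [ 692. -313.   44.]
```

>>> {"name": "arm_command", "arguments": {"dp": [[0,0,-3],[0,0,-6.5],[0,0,-10],[0,0,-13],[0,0,-15],[0,0,-16.7],[0,0,-16.7],[0,0,-16.7],[0,0,-16.7],[0,0,-16.7]], "yaw": [0,0,0,0,0,0,0,0,0,0]}}

```text
clock: 35.12
tool_pos: [683.3, 126.3, 64.7]
tcp_rot: [0.707, 0.707, 0.001, 0.001]
wrist_force: [0.3, -0.3, 0.2]
grip_width: 0.797
gripper_force: 0.0
```

>>> {"name": "arm_command", "arguments": {"dp": [[0,0,0],[0,0,0],[0,0,0],[0,0,0],[0,0,0],[0,0,0],[0,0,0],[0,0,0],[0,0,0],[0,0,0]], "yaw": [0,0,0,0,0,0,0,0,0,0], "fingers": 0, "newtons": 30}}

```text
clock: 35.95
tool_pos: [682.6, 126.2, 64.0]
tcp_rot: [0.707, 0.707, 0.001, 0.0]
wrist_force: [-1.8, 0.3, 6.5]
grip_width: 0.431
gripper_force: 29.8
```

>>> {"name": "arm_command", "arguments": {"dp": [[0,0,4],[0,0,8],[0,0,12],[-3,2.3,14],[-6,4.5,14],[-9,6.8,14],[-12,9,14],[-15,11.3,14],[-18,13.6,14],[-21.2,16,14]], "yaw": [0,0,0,0,0,0,0,0,0,0]}}

```text
clock: 36.78
tool_pos: [468.5, 286.3, 202.7]
tcp_rot: [0.707, 0.707, -0.0, 0.0]
wrist_force: [0.8, 1.5, -1.6]
grip_width: 0.431
gripper_force: 31.1
```

>>> {"name": "arm_command", "arguments": {"dp": [[0,0,0],[0,0,-3.5],[0,0,-7],[0,0,-10],[0,0,-12],[0,0,-13.3],[0,0,-13.3],[0,0,-13.3],[0,0,-13.3],[0,0,-13.4]], "yaw": [0,0,0,0,0,0,0,0,0,0]}}

```text
clock: 37.62
tool_pos: [470.6, 286.2, 69.5]
tcp_rot: [0.707, 0.707, 0.001, 0.0]
wrist_force: [-0.5, 0.0, -1.3]
grip_width: 0.429
gripper_force: 33.9
```

>>> {"name": "arm_command", "arguments": {"dp": [[0,0,-0.1],[0,0,-0.1],[0,0,-0.1],[0,0,-0.1],[0,0,-0.1],[0,0,3],[0,0,7],[0,0,11],[0,0,15],[0,0,19]], "yaw": [0,0,0,0,0,0,0,0,0,0], "fingers": 0.62}}

```text
clock: 38.45
tool_pos: [469.7, 285.7, 260.9]
tcp_rot: [0.707, 0.707, 0.0, -0.0]
wrist_force: [-0.0, 0.7, -0.5]
grip_width: 0.619
gripper_force: 0.0
```

>>> {"name": "arm_command", "arguments": {"dp": [[0,-4,0],[0,-8,0],[0,-12,0],[0,-16,0],[0,-20,0],[0,-24,0],[0,-28,0],[0,-28.7,0],[0,-28.7,0],[0,-28.7,0]], "yaw": [0,0,0,0,0,0,0,0,0,0]}}

```text
clock: 39.28
tool_pos: [470.0, -0.6, 258.9]
tcp_rot: [0.707, 0.707, 0.0, -0.0]
wrist_force: [-1.0, 0.1, -0.6]
grip_width: 0.62
gripper_force: 0.0
```

```bash
python3 e.py w16
python3 - <<'E'
from h import *
import pickle
w=pickle.load(open("w.pkl","rb"))
print([proj(w,X).round() for X in((470,0,66),(470,0,28))])
p=bot.get_image("side")
for q in("cell_a","cap"):
  for r in bot.boxes_of(p,q): print(q,np.round(r["uv"]),round(r["confidence"],2),at_z(p,r["uv"],44).round())
h=w["frame"];m=(h.max(2)<60).astype(np.uint8);n,l,s,c=cv2.connectedComponentsWithStats(m)
for i in range(1,n):
    if s[i,4]>400: print(s[i],c[i].round())
E
```

```text
[438.4 403.8] 0.49 [ 645.7 -255.7] []
cap_grip 0.93 [453.8   5.1]
cap 0.7 [453.8  -7.4]
39.4833 [470.1   0.8 258.8]
[array([283., 184.]), array([284., 176.])]
cell_a [202. 208.] 0.68 [567. 297.  44.]
cell_a [376. 273.] 0.6 [ 701. -314.   44.]
cell_a [180. 220.] 0.6 [468. 273.  44.]
cell_a [359. 281.] 0.4 [ 640. -306.   44.]
cap [229. 266.] 0.96 [433. -27.  44.]
cap [301. 211.] 0.51 [797.  61.  44.]
[ 226  139   85   82 5254] [269. 179.]
[    0   259   560   161 45706] [281. 367.]
```

View pics/w16.png

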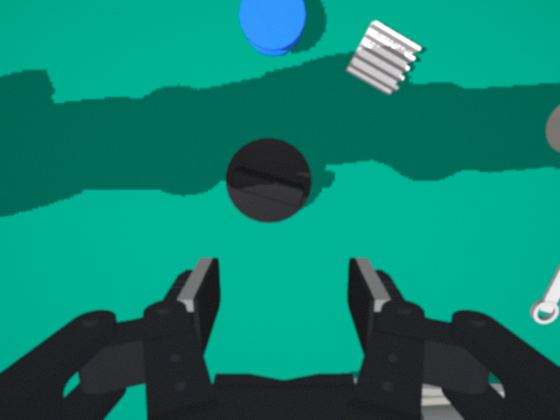

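Run:
```python
from h import *
import pickle
np.set_printoptions(precision=1,suppress=True)
w=pickle.load(open("w.pkl","rb"))
m=(w["frame"].max(2)<60).astype(np.uint8);n,l,s,c=cv2.connectedComponentsWithStats(m)
i=1+np.argmin(np.hypot(*(c[1:]-[269,179]).T));pts=np.argwhere(l==i)[:,::-1].astype(np.float32)
cc,r=cv2.minEnclosingCircle(pts);print(cc,r);X=at_z(w,cc,30);print("centre",X)
(e,ax,an)=cv2.fitEllipse(cv2.convexHull(pts.astype(np.int32)).astype(np.float32));print(e,ax,at_z(w,e,30))
g=w["frame"][130:230,220:320].mean(2);print("gray rows"); 
b=cv2.resize(g[::3,::3],None,fx=1,fy=1).astype(int)
for row in b[2:32]: print(''.join(f"{v:4d}" for v in row[::1]))
lsd=cv2.createLineSegmentDetector()
G=cv2.resize(np.clip(g*4,0,255).astype(np.uint8),None,fx=3,fy=3,interpolation=cv2.INTER_CUBIC)
L=lsd.detect(G)[0].reshape(-1,4)/3
for q in L:
    if np.hypot(q[2]-q[0],q[3]-q[1])>25:
        a=at_z(w,(q[0]+220,q[1]+130),66);d=at_z(w,(q[2]+220,q[3]+130),66);print(q+[220,130,220,130],a[:2],d[:2],np.degrees(np.arctan2(*(d-a)[1::-1])))
```

```text
(267.9961242675781, 180.42636108398438) 42.34534454345703
centre [454.2  -3.8  30. ]
(268.3150329589844, 179.34408569335938) (81.76393127441406, 84.21721649169922) [454.5  -2.7  30. ]
gray rows
  64  67  65  64  65  65  65  66  66  66  65  65  65  65  68  64  64  64  65  64  64  64  65  66  64  66  65  66  66  66  65  65  65  65
  66  66  65  65  66  66  64  65  65  68  66  64  61  50  40  42  41  39  42  51  57  63  65  65  65  65  64  65  64  70  65  67  65  64
  65  65  64  64  65  64  65  65  66  62  49  35  36  38  37  38  40  38  39  38  37  36  51  65  65  67  65  65  66  67  65  65  65  64
  65  65  65  69  65  64  64  64  52  32  37  36  34  37  36  39  38  36  36  37  39  39  36  35  54  64  64  65  65  65  65  65  68  64
  67  64  66  65  66  66  63  43  35  40  39  36  37  35  37  36  37  36  37  38  36  36  36  35  35  48  62  65  64  67  65  66  66  65
  65  64  65  64  65  62  43  34  37  38  38  36  33  36  34  39  36  37  35  36  33  36  36  36  35  37  42  63  65  65  64  65  64  66
  68  66  66  66  64  44  34  36  37  34  39  34  38  36  35  37  38  33  36  34  37
[... 2576 characters left out ...]
 52  54  51  52  53  53  52  51  50  51  52  52  90 109 109 110 109 110 109 109
 110 109 110 110 109 109 109 103  78  55  55  54  54  52  52  51  52  52  51  51  48  51  50  51  62  95 110 109 110 110 109 110 110 110
 109 109 109 111 110 110 110 109 109  95  64  55  52  53  52  51  53  53  53  52  51  51  58  82 104 109 110 111 110 110 109 109 110 109
 110 109 109 109 110 111 110 111 110 110 107  97  82  60  56  51  51  50  54  59  68  89 105 111 111 110 110 110 110 111 110 109 109 109
 110 110 109 110 110 110 110 110 110 110 111 110 109 107 103  99  97  98 103 106 109 110 111 110 109 110 109 109 110 112 110 110 109 110
[302.9 190.4 278.3 183.7] [488.   -6.4] [465.2   0. ] 164.28775515263877
```

Run:
```python
from h import *
import pickle
np.set_printoptions(precision=1,suppress=True)
w=pickle.load(open("w.pkl","rb"))
a=np.radians(-15.8);d=np.array([np.cos(a),np.sin(a)])
for uv in((303.5,198),(280,184.2),(280,201.3),(280,192.7)):print(uv,at_z(w,uv,66)[:2])
for X in((454.5,-3),):
    for t in(-35,0,35):
        for n in(-9,9): print(t,n,proj(w,[*(np.array(X)+d*t+n*np.array([-d[1],d[0]])),66]))
```

```text
(303.5, 198) [488.6 -13.6]
(280, 184.2) [466.8  -0.5]
(280, 201.3) [466.7 -16.7]
(280, 192.7) [466.7  -8.5]
-35 -9 [227.7 186.1]
-35 9 [232.2 167.4]
0 -9 [264.2 196.1]
0 9 [269.3 177.7]
35 -9 [300.3 205.9]
35 9 [305.8 187.8]
```

>>> {"name": "arm_command", "arguments": {"dp": [[-0.3,-0.1,0],[-0.6,-0.2,0],[-0.9,-0.3,0],[-1.2,-0.4,0],[-1.5,-0.5,0],[-1.5,-0.5,-2],[-1.5,-0.5,-4],[-1.5,-0.5,-6],[-1.5,-0.5,-8],[-1.5,-0.5,-8]], "yaw": [7,14,21,28,35,42,49,56,63,70], "fingers": 0.6}}

```text
clock: 40.47
tool_pos: [452.6, -5.7, 175.5]
tcp_rot: [0.17, 0.985, -0.001, -0.003]
wrist_force: [-1.5, -0.7, -0.1]
grip_width: 0.602
gripper_force: 0.0
```

>>> {"name": "arm_command", "arguments": {"dp": [[0,0,0],[0,0,0],[0,0,0],[0,0,0],[0,0,0],[0,0,0],[0,0,0],[0,0,0],[0,0,0],[0,0,0]], "yaw": [4.2,4.2,4.2,4.2,4.2,4.2,4.2,4.2,4.2,4.2]}}

```text
clock: 41.3
tool_pos: [455.0, -6.0, 178.8]
tcp_rot: [0.138, 0.99, 0.0, -0.0]
wrist_force: [0.0, -0.0, -0.0]
grip_width: 0.599
gripper_force: 0.0
```

Run:
```python
from h import *
import pickle
from scipy.spatial.transform import Rotation as R
np.set_printoptions(precision=2,suppress=True)
w=bot.get_image("wrist");pickle.dump(w,open("w.pkl","wb"));s=bot.state()
print(s["clock"],s["tool_pos"],R.from_quat(s["tcp_rot"]).as_matrix()[:,1],s["q"])
f=w["frame"];m=(f.max(2)<60).astype(np.uint8);n,l,st,c=cv2.connectedComponentsWithStats(m)
for i in range(1,n):
    if st[i,4]>300: print(st[i],c[i].round())
for q,z in(("cap_grip",66),("cap",32)):
  for r in bot.boxes_of(w,q)[:1]: print(q,r["uv"],r["confidence"],at_z(w,r["uv"],z))
P=proj(w,(454.7,-4,32));print(P,proj(w,(454.7,-4,66)))
lsd=cv2.createLineSegmentDetector();x0,y0=int(P[0])-80,max(int(P[1])-80,0)
G=cv2.resize(np.clip(f.mean(2)[y0:y0+170,x0:x0+160]*4,0,255).astype(np.uint8),None,fx=3,fy=3,interpolation=cv2.INTER_CUBIC)
for q in lsd.detect(G)[0].reshape(-1,4)/3:
    if np.hypot(q[2]-q[0],q[3]-q[1])>20:
        q=q+[x0,y0,x0,y0];a=at_z(w,q[:2],66);d=at_z(w,q[2:],66);print(q,a[:2],d[:2],np.degrees(np.arctan2(*(d-a)[1::-1])))
```

```text
41.35 [455.    -5.98 178.82] [0.27 0.96 0.  ] [-0.2   0.18  0.09  2.12 -0.02  0.84  1.19]
[ 232  140  106  110 8744] [285. 193.]
[    0   258   560   162 44103] [288. 368.]
cap_grip [283.3, 189.1] 0.78 [442.72  -2.72  66.  ]
cap [283.1, 193.8] 0.83 [453.41  -5.95  32.  ]
[285.89 194.66] [286.18 205.43]
[219.74 258.82 220.97 283.42] [480.66 -62.61] [499.99 -68.12] -15.929460728727639
[345.81 283.45 347.12 258.39] [525.87  22.88] [506.19  28.49] 164.08374820469032
```

>>> {"name": "arm_command", "arguments": {"dp": [[0,0.2,-3],[0,0.2,-6],[0,0.2,-8.5],[0,0.2,-10.5],[0,0.2,-12],[0,0.2,-12.4],[0,0.2,-12.4],[0,0.2,-12.4],[0,0.2,-12.4],[0,0.2,-12.4]], "yaw": [0,0,0,0,0,0,0,0,0,0]}}

```text
clock: 42.28
tool_pos: [455.9, -3.9, 55.8]
tcp_rot: [0.137, 0.991, 0.0, 0.001]
wrist_force: [-0.4, 1.0, 1.3]
grip_width: 0.6
gripper_force: 0.0
```

>>> {"name": "arm_command", "arguments": {"dp": [[0,0,0],[0,0,0],[0,0,0],[0,0,0],[0,0,0],[0,0,0],[0,0,0],[0,0,0],[0,0,0],[0,0,0]], "yaw": [0,0,0,0,0,0,0,0,0,0], "fingers": 0, "newtons": 60}}

```text
clock: 43.12
tool_pos: [455.4, -4.2, 55.4]
tcp_rot: [0.138, 0.99, 0.0, 0.0]
wrist_force: [-1.1, -1.5, 5.4]
grip_width: 0.189
gripper_force: 59.3
```

Run:
```python
from h import *
import pickle
np.set_printoptions(precision=1,suppress=True)
w=pickle.load(open("w.pkl","rb"));a=np.radians(74.1);Rz=np.array([[np.cos(a),-np.sin(a),0],[np.sin(a),np.cos(a),0],[0,0,1]])
E=np.array(w["extrinsics"]);R=E[:3,:3]@Rz;print(R)
for n,z in(("w5",221.8),("w12",208.8),("w10",208.8)):
    f=cv2.imread(f"pics/{n}.png");o=np.array([554,-333+67.6,z+140]);E2=np.eye(4);E2[:3,:3]=R;E2[:3,3]=-R@o
    p=dict(w,extrinsics=E2)
    G=cv2.resize(f[60:340].copy(),None,fx=2,fy=2,interpolation=cv2.INTER_CUBIC).mean(2).astype(np.uint8)
    for q in cv2.createLineSegmentDetector().detect(G)[0].reshape(-1,4)/2+[0,60,0,60]:
        if np.hypot(q[2]-q[0],q[3]-q[1])>45:
            A=at_z(p,q[:2],144);B=at_z(p,q[2:],144);an=(np.degrees(np.arctan2(*(B-A)[1::-1]))+90)%180-90
            if abs(an)<12: print(n,q,A[:2],B[:2],an)
```

```text
[[ 1.   0.  -0. ]
 [ 0.  -1.   0.3]
 [-0.  -0.3 -1. ]]
w5 [312.9 114.8 244.7 110.5] [ 570.9 -268.7] [ 531.8 -266.4] -3.4845277645890746
w5 [504.1 134.1 250.3 117.3] [ 683.4 -279.1] [ 534.9 -270.2] -3.4495233445621807
w5 [547.9 130.7 344.  116.6] [ 709.4 -277. ] [ 588.7 -269.7] -3.450548409475914
w5 [559.2 138.1 505.9 134.2] [ 717.1 -281.2] [ 684.5 -279.2] -3.4459117152704266
w5 [369.7 247.9 482.2 254. ] [ 608.6 -350.3] [ 681.2 -354.5] -3.3715368903198026
w5 [242.1 124.  305.3 127.9] [ 530.1 -273.9] [ 566.6 -276.1] -3.4524820070132876
w5 [557.8 312.  442.8 306.7] [ 739.9 -397. ] [ 660.2 -392.2] -3.4465390432271192
w5 [445.3 246.5 372.2 245.1] [ 656.7 -349.3] [ 610.  -348.3] -1.257082587628929
w5 [326.6 129.3 381.6 132.7] [ 579.  -276.9] [ 611.  -278.7] -3.2543679566881565
w5 [507.8 141.4 559.1 145. ] [ 686.3 -283.4] [ 717.8 -285.2] -3.364399780233285
w12 [377.8 119.1 319.  115.6] [ 605.1 -270.7] [ 573.1 -269. ] -3.0616740726396188
w12 [319.  115.4 245.4 110.8] [ 573.1 -268.8] [ 533.5 -266.4] -3.4334862937770936
w12 [511.6 135.2 249.6 117.8] [ 680.  -278.9] [ 535.7 -270.2] -3.465804641
[... 1593 characters left out ...]
679.1 -337.9] [ 637.6 -335.2] -3.772191317536624
w10 [482.1 323.9 559.1 327.3] [ 680.8 -397.2] [ 732.  -400.3] -3.466927733245896
w10 [239.6 125.  305.9 129. ] [ 530.1 -274. ] [ 566.2 -276.1] -3.3657689428744675
w10 [322.2 130.3 387.2 134.1] [ 575.1 -276.7] [ 610.8 -278.7] -3.145188125171998
w10 [559.1 321.8 474.  318. ] [ 731.2 -396.2] [ 674.9 -392.8] -3.4624305381345266
w10 [459.7 251.8 379.1 249.9] [ 659.7 -347.7] [ 611.  -346.4] -1.5161410863410651
w10 [403.4 104.  450.9 104.7] [ 618.4 -262.7] [ 644.2 -262.9] -0.4082501883900136
w10 [452.2 106.6 499.1 106.7] [ 645.  -263.9] [ 670.7 -263.8] 0.3020455105263693
w10 [391.  134.3 438.4 137.6] [ 612.8 -278.8] [ 639.2 -280.4] -3.514758322304033
```

>>> {"name": "arm_command", "arguments": {"dp": [[0,0,3],[0,0,7],[0,0,11],[0,0,15],[0,0,19],[0.5,-2,21.5],[1.8,-6,21.5],[3,-10,21.5],[4.2,-14,21.5],[5.4,-18,21.5]], "yaw": [0,0,0,0,0,2,5,8,11,12.4]}}

```text
clock: 43.95
tool_pos: [508.7, -185.0, 270.0]
tcp_rot: [0.028, 1.0, 0.0, 0.0]
wrist_force: [1.1, 0.7, -0.9]
grip_width: 0.191
gripper_force: 59.2
```

>>> {"name": "arm_command", "arguments": {"dp": [[1,-3.5,0],[2.1,-7,0],[3.2,-10.5,0],[4.2,-13.5,0],[4.5,-14.9,0],[4.5,-14.9,0],[4.5,-14.9,0],[4.5,-14.9,0],[4.5,-14.9,0],[4.5,-14.9,0]], "yaw": [0,0,0,0,0,0,0,0,0,0]}}

```text
clock: 44.78
tool_pos: [554.0, -330.7, 269.9]
tcp_rot: [0.029, 1.0, 0.0, 0.0]
wrist_force: [-0.0, -0.7, -1.3]
grip_width: 0.195
gripper_force: 59.2
```

Run:
```python
from h import *
import pickle
from scipy.spatial.transform import Rotation as R
np.set_printoptions(precision=2,suppress=True)
s=bot.state();print(s["clock"],s["tool_pos"],s["wrist_force"],s["grip_width"]);v=R.from_quat(s["tcp_rot"]).as_matrix()[:,1];print(np.degrees(np.arctan2(v[1],v[0]))-90)
p=bot.get_image("scene")
for r in bot.boxes_of(p,"cell_a"): print(np.round(r["uv"]),round(r["confidence"],2),at_z(p,r["uv"],44).round())
w=bot.get_image("wrist");cv2.imwrite("pics/w17.png",w["frame"])
for q in("cap","cap_grip"):
  for r in bot.boxes_of(w,q)[:1]: print(q,r["uv"],r["confidence"])
print(proj(w,s["tool_pos"]+[0,0,10]),proj(w,s["tool_pos"]-[0,0,24]))
```

```text
44.7833 [ 554.   -330.72  269.95] [-0.04 -0.7  -1.35] 0.19548485590720976
-3.28725283733003
[309. 185.] 0.73 [557. 290.  44.]
[125. 302.] 0.56 [ 457. -543.   44.]
[291. 179.] 0.43 [469. 283.  44.]
cap [283.3, 238.3] 0.72
cap_grip [282.9, 235.0] 0.71
[285.2  286.91] [284.85 253.92]
```

>>> {"name": "arm_command", "arguments": {"dp": [[0,-0.2,0],[0,-0.2,0],[0,-0.2,-1],[0,-0.2,-2],[0,-0.2,-3],[0,-0.2,-3.6],[0,-0.2,-4.2],[0,-0.2,-4.2],[0,-0.2,-4.2],[0,-0.2,-4.2]], "yaw": [-0.15,-0.15,-0.15,-0.15,-0.15,-0.15,-0.15,-0.15,-0.15,-0.15]}}

```text
clock: 45.87
tool_pos: [554.0, -334.5, 228.1]
tcp_rot: [0.031, 1.0, -0.0, 0.0]
wrist_force: [0.2, -0.5, -1.2]
grip_width: 0.194
gripper_force: 59.2
```

>>> {"name": "arm_command", "arguments": {"dp": [[0,0,-0.4],[0,0,-0.8],[0,0,-1.2],[0,0,-1.2],[0,0,-1.2],[0,0,-1.2],[0,0,-1.2],[0,0,-1.2],[0,0,-1.2],[0,0,-1.2]], "yaw": [0,0,0,0,0,0,0,0,0,0]}}

```text
clock: 46.7
tool_pos: [554.3, -334.9, 217.0]
tcp_rot: [0.031, 1.0, -0.0, 0.001]
wrist_force: [-1.3, 0.4, 6.5]
grip_width: 0.192
gripper_force: 60.3
```

>>> {"name": "arm_command", "arguments": {"dp": [[0,0.2,-0.3],[0,0.2,-0.3],[0,0.2,-0.3],[0,0.2,-0.3],[0,0.2,-0.3],[0,0.2,-0.3],[0,0.2,-0.3],[0,0.2,-0.3],[0,0.2,-0.3],[0,0.2,-0.3]], "yaw": [0,0,-5,-10,-15,-20,-25,-30,-35,-40]}}

```text
clock: 47.53
tool_pos: [554.9, -332.8, 214.3]
tcp_rot: [0.373, 0.928, 0.0, 0.002]
wrist_force: [-1.8, 1.0, 7.7]
grip_width: 0.189
gripper_force: 60.4
```

```bash
cat > s.py <<'E'
from h import *
from scipy.spatial.transform import Rotation as R
np.set_printoptions(precision=2,suppress=True)
s=bot.state();v=R.from_quat(s["tcp_rot"]).as_matrix()[:,1];print(s["clock"],s["tool_pos"],s["wrist_force"],s["moment"],s["grip_width"],"bar",np.degrees(np.arctan2(v[1],v[0]))-90,s["q"][6])
E
python3 s.py
```

```text
47.5333 [ 554.85 -332.78  214.3 ] [-1.78  1.05  7.74] [0.47 0.02 0.13] 0.18866842627846064 bar -43.7834034162831 1.449468227523428
```

>>> {"name": "arm_command", "arguments": {"dp": [[0,0,0],[0,0,0],[0,0,0],[0,0,0],[0,0,0],[0,0,0],[0,0,0],[0,0,0],[0,0,0],[0,0,0]], "yaw": [-6,-12,-18,-24,-30,-36,-42,-47,-50,-50.5]}}

```text
clock: 48.37
tool_pos: [555.5, -333.0, 214.4]
tcp_rot: [0.732, 0.681, 0.001, 0.002]
wrist_force: [0.6, 0.8, 7.7]
grip_width: 0.188
gripper_force: 60.4
```

>>> {"name": "arm_command", "arguments": {"dp": [[0,0,0],[0,0,0],[0,0,0],[0,0,0],[0,0,0],[0,0,0],[0,0,0],[0,0,0],[0,0,0],[0,0,0]], "yaw": [0,0,0,0,0,0,0,0,0,0]}}

```text
clock: 49.2
tool_pos: [555.5, -333.0, 214.5]
tcp_rot: [0.731, 0.682, 0.001, 0.002]
wrist_force: [0.5, 1.1, 8.8]
grip_width: 0.191
gripper_force: 60.5
```

```bash
python3 s.py
```

```text
49.2 [ 555.49 -332.99  214.48] [0.46 1.11 8.83] [ 0.21 -0.27  0.01] 0.19074732692638885 bar -94.02365054818613 0.6803398218928685
```

>>> {"name": "arm_command", "arguments": {"dp": [[0,0,0.2],[0,0,0.4],[0,0,0.6],[0,0,0.8],[0,0,1.0],[0,0,1.2],[0,0,1.2],[0,0,1.2],[0,0,1.2],[0,0,1.2]], "yaw": [0,0,0,0,0,0,0,0,0,0]}}

```text
clock: 50.03
tool_pos: [554.4, -332.5, 225.1]
tcp_rot: [0.732, 0.682, 0.0, 0.001]
wrist_force: [3.0, -0.9, 3.3]
grip_width: 0.188
gripper_force: 61.6
```

```bash
python3 s.py
```

```text
50.0333 [ 554.35 -332.46  225.15] [ 3.02 -0.94  3.26] [-0.19 -1.03 -0.  ] 0.18773331753294703 bar -94.04246803353492 0.6733650805339086
```

>>> {"name": "arm_command", "arguments": {"dp": [[0,0,0.2],[0,0,0.4],[0,0,0.4],[0,0,0.4],[0,0,0.4],[0,0,0.4],[0,0,0.4],[0,0,0.4],[0,0,0.4],[0,0,0.4]], "yaw": [0,0,0,0,0,0,0,0,0,0]}}

```text
clock: 50.87
tool_pos: [553.6, -332.1, 225.7]
tcp_rot: [0.732, 0.682, -0.001, -0.0]
wrist_force: [8.6, -6.4, -16.4]
grip_width: 0.191
gripper_force: 60.8
```

```bash
python3 s.py
```

```text
50.8667 [ 553.61 -332.09  225.69] [  8.65  -6.38 -16.43] [-1.33 -2.38 -0.17] 0.19144394407889423 bar -94.05858463233142 0.6708942073404673
```

>>> {"name": "arm_command", "arguments": {"dp": [[0,0,-0.3],[0,0,-0.3],[0,0,-0.3],[0,0,-0.3],[0,0,-0.3],[0,0,-0.3],[0,0,-0.3],[0,0,-0.3],[0,0,-0.3],[0,0,-0.3]], "yaw": [0,0,0,0,0,0,0,0,0,0]}}

```text
clock: 51.7
tool_pos: [553.5, -332.1, 225.5]
tcp_rot: [0.732, 0.682, -0.0, -0.0]
wrist_force: [2.4, 0.6, -3.6]
grip_width: 0.189
gripper_force: 62.5
```

>>> {"name": "arm_command", "arguments": {"dp": [[0,0,0],[0,0,0],[0,0,0],[0,0,0],[0,0,0],[0,0,0],[0,0,0],[0,0,0],[0,0,0],[0,0,0]], "yaw": [0,0,0,0,0,0,0,0,0,0], "fingers": 0.6}}

```text
clock: 52.53
tool_pos: [553.8, -332.3, 225.8]
tcp_rot: [0.732, 0.682, 0.0, 0.0]
wrist_force: [1.3, -0.7, -0.0]
grip_width: 0.597
gripper_force: 0.0
```

>>> {"name": "arm_command", "arguments": {"dp": [[0,0,1],[0,0,3],[0,0,6],[0,0,9],[0,0,9],[0,3,9],[0,6,9],[0,9,9],[0,9,9],[0,9,9]], "yaw": [0,0,0,0,0,0,0,0,0,0]}}

```text
clock: 53.37
tool_pos: [554.6, -240.2, 316.4]
tcp_rot: [0.73, 0.683, 0.001, -0.0]
wrist_force: [0.2, -0.4, 0.8]
grip_width: 0.6
gripper_force: 0.0
```

```bash
python3 s.py
python3 - <<'E'
from h import *
for n in("scene","side"):
    p=bot.get_image(n)
    for q in("cap","cell_a","cup","spool","heatsink"):
        for r in bot.boxes_of(p,q)[:4]:
            if r["confidence"]>.35: print(n,q,np.round(r["uv"]),round(r["confidence"],2),at_z(p,r["uv"],200 if q=="cap" else 44).round()[:2])
E
```

```text
53.3667 [ 554.58 -240.18  316.38] [ 0.21 -0.38  0.83] [ 0.01 -0.01  0.01] 0.5996521071011394 bar -93.81714566698037 0.4632538974151509
scene cap [309. 274.] 0.59 [ 911. -253.]
scene cap [195. 238.] 0.56 [ 564. -328.]
scene cell_a [291. 181.] 0.72 [479. 271.]
scene cell_a [310. 183.] 0.51 [554. 305.]
scene cup [324. 236.] 0.76 [775.  56.]
scene cup [218. 284.] 0.39 [ 630. -327.]
scene spool [268. 196.] 0.47 [471. 126.]
scene heatsink [285. 212.] 0.71 [583.  85.]
side cap [349. 249.] 0.91 [ 545. -336.]
side cell_a [201. 208.] 0.81 [561. 296.]
side cell_a [178. 219.] 0.77 [467. 285.]
side cup [300. 213.] 0.66 [785.  54.]
side spool [199. 244.] 0.66 [435. 115.]
side heatsink [238. 236.] 0.75 [546.  78.]
```

Cap is seated and locked at the neck, both swollen cells are in the tray, and the bystanders have not moved.

```bash
python3 -c "
from workcell import bot
print(bot.sign_off())"
```

```text
the job is handed in; nothing more can be done
None
```

The job is handed in after about 53 s: three sound cells are in the canister, the two swollen cells are in the steel tray, and the cap is locked (it held against a 16 N upward pull).

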